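# Interlock the heat sink channels in the board holder and lock it

## Robot

A 6-joint arm with a two-finger parallel gripper is mounted at the origin on the work surface. World frame = base frame: x ahead of the robot, y to its left, z up, the work surface at z = 0. Lengths are in m, angles in degrees, forces in N, time in s.
With the tool pointing down it reaches from about 0.4 to 0.825 m from the base axis. Payload 7 kg.
Tool frame: the origin (TCP) lies between the finger pads; the fingertips stand 14 mm ahead of it and the grasp point (between the pads) lies 5 mm behind it; z points along the fingers, y is the line along which they close (so a half turn about z gives the same grasp; the last joint's range is limited). The gripper opens to 88 mm and grips with 3 to 60 N. Pads are 19 mm wide; open, the fingers measure 130 mm over their backs; the gripper's body (78 mm by 193 mm) begins 47 mm behind the grasp point.
Start: joints at [84.231, 20.546, 0.682, 0, -70.136, -16.507], TCP at [0.256, 0.625, 0.241] pointing down, gripper open.
Joint ranges: [-176.03, 176.03], [-82.01, 121.73], [-58.28, 71.71], [-173.87, 95.51], [-174.79, -0.11], [-173.66, 173.66]. Speed limits (degrees/s): [136.94, 136.94, 172.46, 180, 180, 180].

## Interface

Orientations are given as [roll, pitch, yaw] about the fixed x, y, z axes, in that order (R = Rz(yaw) Ry(pitch) Rx(roll)).
In Python, from plant import status, cams, job gives the robot as it stands. The module is installed in compiled form; this text tells all that it offers.
- The arm moves only by the tool step_arm, never from a script. Its arguments are lists of equal length, an entry for each row: "xyz": the shift along the tool's x, y, z each as a share of 20 cm, from -1 to 1, a list of three; "yaw": the turn about the tool's z as a share of 360 degrees, from -1 to 1; "claw": the closure, from -1 (fully open) to 1 (shut). A call has 1 to 20 rows; each row is the pose to reach, as a shift and turn from the pose commanded when the call began, along the tool's axes at that moment, turning the shorter way round; what a row does not reach only later rows make up. A row lasts 1/12 s, in which the tool goes at most 41.7 mm and 7.16 degrees, less where a joint would pass 70% of its speed; a pose out of reach is approached as far as the arm can. A call with a number of a shift or a turn outside -1 to 1 is refused whole. A call with a gripper value outside its range is refused whole. The fingers move at their own pace and stop on an object; "grip_force" is the grip in N (left out, the last holds). Time passes only in rows, so rows that repeat a pose let the fingers close. It gives the time, the measured TCP pose, the force, the opening and the grip force at its end, in the units of the state.
- status.get_state(): the state, without advancing time (a new reading comes with each control period).
- cams.capture(name): name is "scene" or "top"; returns (picture, depth): 400x640x3 uint8, blue, green, red; 400x640 float32, m along the optical axis (not along the pixel's ray), 0 where there is no reading.
- cams.calibration(name): a dict with "mtx" (3x3 intrinsics, pixels), "camera_from_world" (4x4, takes a point from world to camera coordinates). Camera axes: x right, y down, z forward; pixel columns grow to the right and rows downward; lengths in m; the calibration is good to about 2 mm. A picture is of the moment at which its call begins. calibration takes no time and is no camera call.
- job.close_job(): hands the job in; it is judged then, once.
The state is a dict: "time_s": time; "joints": joint angles; "qd": joint speeds; "joint_torque": joint torques, N m; "tcp_pos": TCP position; "eef_rot": TCP orientation; "contact_force": force on the tool from outside, world axes, zero at the start; "moment": the same for the moment, N m; "gripper_width": finger opening in m; "gripper_force": force on a finger pad.
Only numpy, scipy, OpenCV 4.12 (cv2) and the standard library are available. Lean on these libraries where they do the work, as an engineer would, in place of code of your own. Each camera call takes 0.05 s, during which the arm holds its last target. There are 200 camera calls.

## Task

Build the heat sink in the steel holder: lay the two long blue channels open side up on its base plate, close beside the centre rib on either side, then set every short channel open side down across the two, so that its two flanges drop into both long channels and it sits level. When all are interlocked, push the sliding jaw fully home towards the fence and then swing the brass lever fully round over the stack to lock it. Leave the tweezers, magnifier, soldering tip and logic board where they lie.

Things in the scene. Friction and masses are not known exactly. Their poses are not given: they have to be found in the camera images.
- holder: Fixed steel board holder. Origin on the bench under the finished stack's centre; x along it to its fence, y across, z up. Base plate x -195 to 118, y -85 to 85, 12 mm thick. Fence at the +x end: inner face x = 98, top z = 50. Centre rib x -90 to 90, y -12 to 12, top z = 18.
- seat_left (a point): Where the underside centre of one long channel belongs: on the base plate at holder (0, 45, 12) mm. The channel lies parallel to holder x, its side 3 mm clear of the rib. It may be laid up to 35 mm towards the jaw: the closing jaw pushes it up against the fence.
- seat_right (a point): The same for the other long channel, on the other side of the rib, at holder (0, -45, 12) mm.
- jaw (a joint): The sliding jaw: steel bar across the holder, 20 mm thick (x), 150 wide (y), z = 13 to 50. In m: 0 = open (inner face at holder x = -148), 0.05 = fully home (inner face x = -98, 196 mm from the fence). Slides along holder +x with about 2.5 N friction, stays where left.
- jaw_post (a point): Top centre of the upright square steel post (16 x 16 mm, 45 mm tall, top 95 mm above the bench) that stands on the jaw, 45 mm to the holder's -y side of its middle; the grip for pushing the jaw. Axes parallel to the holder's.
- lever (a joint): Brass lever on the jaw, on a vertical pivot. In rad: 0 = sticking out sideways along holder +y (open), 1.57 = along holder +x over the stack (locked). Grows clockwise seen from above; light friction (0.05 N m), stays where left. Arm 18 mm wide, underside 55 mm above the bench, 11 mm over seated short channels.
- lever_knob (a point): Top centre of the upright round brass knob on the lever, 16 mm diameter, 36 mm tall above the arm (top 99 mm above the bench, foot 63 mm), 90 mm from the pivot.
- lever_pivot (a point): Point on the lever's vertical pivot axis, level with the top of the knob, in the middle of the jaw.
- rail1: Long blue anodised aluminium channel, 190 mm long (x), 60 mm wide (y), 28 mm high (z), walls 4 mm, 210 g, lying open side up. Origin: centre of the underside of its web; z up out of the open side. It has no left or right; both long channels are alike.
- rail2: Long blue anodised aluminium channel, 190 mm long (x), 60 mm wide (y), 28 mm high (z), walls 4 mm, 210 g, lying open side up. Origin: centre of the underside of its web; z up out of the open side. It has no left or right; both long channels are alike.
- cap1: Short blue anodised aluminium channel, open side down: 40 mm long (x), 60 wide (y), 25 high, walls 4 (inside 52 wide, 21 deep), 45 g. Origin: middle of its underside, level with the flange feet; z up. Seated, its web rests on the long channels' two neighbouring flanges: origin 19 mm above the bench, holder y about 0, x along holder x. 2 to 4 present, 45 mm apart along the stack.
- cap2: Short blue anodised aluminium channel, open side down: 40 mm long (x), 60 wide (y), 25 high, walls 4 (inside 52 wide, 21 deep), 45 g. Origin: middle of its underside, level with the flange feet; z up. Seated, its web rests on the long channels' two neighbouring flanges: origin 19 mm above the bench, holder y about 0, x along holder x. 2 to 4 present, 45 mm apart along the stack.
- cap3: Short blue anodised aluminium channel, open side down: 40 mm long (x), 60 wide (y), 25 high, walls 4 (inside 52 wide, 21 deep), 45 g. Origin: middle of its underside, level with the flange feet; z up. Seated, its web rests on the long channels' two neighbouring flanges: origin 19 mm above the bench, holder y about 0, x along holder x. 2 to 4 present, 45 mm apart along the stack.
- cap4: Short blue anodised aluminium channel, open side down: 40 mm long (x), 60 wide (y), 25 high, walls 4 (inside 52 wide, 21 deep), 45 g. Origin: middle of its underside, level with the flange feet; z up. Seated, its web rests on the long channels' two neighbouring flanges: origin 19 mm above the bench, holder y about 0, x along holder x. 2 to 4 present, 45 mm apart along the stack.
- tweezers: Curved steel tweezers, 125 mm long, lying flat; leave alone.
- magnifier: Grey plastic hand magnifier, lens ring 72 mm across with an 80 mm handle, lying flat; leave alone.
- solder_tip: Copper soldering tip, 75 mm long, 12 mm thick; leave alone.
- logic_board: Green logic board, 120 x 65 x 4 mm, lying flat; leave alone.
Things that resemble listed ones, but are neither listed nor needed, are in the scene too. Leave any turquoise look-alike of the rail1 alone.

How it is judged (in metres and radians):
On the way, in this order (a step that is already met when the one before it is completed fails the run):
1. both long channels lie open side up in the holder, one each side of the rib, with every short channel seated open side down across them (((y of rail1 in the frame of holder between 0.039 and 0.051 m and x of rail1 in the frame of holder between -0.06 and 0.01 m and z of rail1 in the frame of holder between 0.008 and 0.016 m and angle between each of rail1, rail2's own z axis and vertical below 0.08 rad and angle between the x axis of each of rail1, rail2 and the x axis of holder, either way round below 0.08 rad and y of rail2 in the frame of holder between -0.051 and -0.039 m and x of rail2 in the frame of holder between -0.06 and 0.01 m and z of rail2 in the frame of holder between 0.008 and 0.016 m) or (y of rail1 in the frame of holder between -0.051 and -0.039 m and x of rail1 in the frame of holder between -0.06 and 0.01 m and z of rail1 in the frame of holder between 0.008 and 0.016 m and angle between each of rail1, rail2's own z axis and vertical below 0.08 rad and angle between the x axis of each of rail1, rail2 and the x axis of holder, either way round below 0.08 rad and y of rail2 in the frame of holder between 0.039 and 0.051 m and x of rail2 in the frame of holder between -0.06 and 0.01 m and z of rail2 in the frame of holder between 0.008 and 0.016 m)) and y of cap1 in the frame of holder between -0.014 and 0.014 m and z of cap1 in the frame of holder between 0.015 and 0.023 m and angle between each of cap1, cap2, cap3, cap4's own z axis and vertical below 0.1 rad and angle between the x axis of each of cap1, cap2, cap3, cap4 and the x axis of holder, either way round below 0.25 rad and x of cap1 in the frame of rail1 between -0.095 and 0.095 m and x of cap1 in the frame of rail2 between -0.095 and 0.095 m and linear speed of each of cap1, cap2, cap3, cap4 below 0.03 m/s and y of cap2 in the frame of holder between -0.014 and 0.014 m and z of cap2 in the frame of holder between 0.015 and 0.023 m and x of cap2 in the frame of rail1 between -0.095 and 0.095 m and x of cap2 in the frame of rail2 between -0.095 and 0.095 m and y of cap3 in the frame of holder between -0.014 and 0.014 m and z of cap3 in the frame of holder between 0.015 and 0.023 m and x of cap3 in the frame of rail1 between -0.095 and 0.095 m and x of cap3 in the frame of rail2 between -0.095 and 0.095 m and y of cap4 in the frame of holder between -0.014 and 0.014 m and z of cap4 in the frame of holder between 0.015 and 0.023 m and x of cap4 in the frame of rail1 between -0.095 and 0.095 m and x of cap4 in the frame of rail2 between -0.095 and 0.095 m), for 0.2 s.
2. the jaw is pushed home (value of joint jaw above 0.044 m), for 0.2 s.
3. the lever is swung over the stack (value of joint lever above 1.4 rad), for 0.2 s.
At the end, for the whole second after the job is handed in: Long channels flat, open up, 39-51 mm either side of the centre line, within 10 mm of mid-length, 0.08 rad; all short ones level (0.10 rad), seated to 4 mm, within 14 mm of the centre line, 83 mm of the long ones' middles, 0.25 rad; at rest, released; jaw within 6 mm of home; lever past 1.40 rad (((y of rail1 in the frame of holder between 0.039 and 0.051 m and x of rail1 in the frame of holder between -0.01 and 0.01 m and z of rail1 in the frame of holder between 0.008 and 0.016 m and angle between each of rail1, rail2's own z axis and vertical below 0.08 rad and angle between the x axis of each of rail1, rail2 and the x axis of holder, either way round below 0.08 rad and y of rail2 in the frame of holder between -0.051 and -0.039 m and x of rail2 in the frame of holder between -0.01 and 0.01 m and z of rail2 in the frame of holder between 0.008 and 0.016 m) or (y of rail1 in the frame of holder between -0.051 and -0.039 m and x of rail1 in the frame of holder between -0.01 and 0.01 m and z of rail1 in the frame of holder between 0.008 and 0.016 m and angle between each of rail1, rail2's own z axis and vertical below 0.08 rad and angle between the x axis of each of rail1, rail2 and the x axis of holder, either way round below 0.08 rad and y of rail2 in the frame of holder between 0.039 and 0.051 m and x of rail2 in the frame of holder between -0.01 and 0.01 m and z of rail2 in the frame of holder between 0.008 and 0.016 m)) and y of cap1 in the frame of holder between -0.014 and 0.014 m and z of cap1 in the frame of holder between 0.015 and 0.023 m and angle between each of cap1, cap2, cap3, cap4's own z axis and vertical below 0.1 rad and angle between the x axis of each of cap1, cap2, cap3, cap4 and the x axis of holder, either way round below 0.25 rad and x of cap1 in the frame of rail1 between -0.083 and 0.083 m and x of cap1 in the frame of rail2 between -0.083 and 0.083 m and linear speed of each of cap1, cap2, cap3, cap4 below 0.03 m/s and y of cap2 in the frame of holder between -0.014 and 0.014 m and z of cap2 in the frame of holder between 0.015 and 0.023 m and x of cap2 in the frame of rail1 between -0.083 and 0.083 m and x of cap2 in the frame of rail2 between -0.083 and 0.083 m and y of cap3 in the frame of holder between -0.014 and 0.014 m and z of cap3 in the frame of holder between 0.015 and 0.023 m and x of cap3 in the frame of rail1 between -0.083 and 0.083 m and x of cap3 in the frame of rail2 between -0.083 and 0.083 m and y of cap4 in the frame of holder between -0.014 and 0.014 m and z of cap4 in the frame of holder between 0.015 and 0.023 m and x of cap4 in the frame of rail1 between -0.083 and 0.083 m and x of cap4 in the frame of rail2 between -0.083 and 0.083 m and value of joint jaw above 0.044 m and value of joint lever above 1.4 rad and contact force between each of rail1, rail2, cap1, cap2, cap3, cap4 and the fingers below 0.3 N); the robot touches nothing.
It fails at once if the tweezers is moved by more than 50 mm (distance of tweezers from where it was at the start of the episode above 0.05 m).
It fails at once if the magnifier is moved by more than 50 mm (distance of magnifier from where it was at the start of the episode above 0.05 m).
It fails at once if the solder tip is moved by more than 50 mm (distance of solder_tip from where it was at the start of the episode above 0.05 m).
It fails at once if the logic board is moved by more than 50 mm (distance of logic_board from where it was at the start of the episode above 0.05 m).
Of cap1, cap2, cap3, cap4 only 2 to 4 are there at a start; the rules pass over those that are not, and their reading is None.
At some moment in a run one of cap1, cap2, cap3, cap4 may be knocked a few centimetres aside while the robot is not near it.
It also fails if it takes over 210 s, if anything falls off the work surface, if the arm or the gripper's body presses on something with over 40 N, if the wrist force passes 120 N, or if a joint passes its speed limit or range.

## Working session

There is one attempt and no reset: what is moved stays moved. The work goes in short steps, Python scripts to look and compute and a tool call to move; the robot and the scene stay as the last step left them, time stands still between calls to the robot, and variables do not carry over. Pictures are saved under pics/ and viewed, at most 14 in all, crops included, and the job is handed in when it is done.

Besides the shell and the picture viewer there is one more tool, called after "Call:" as name(argument=value, ...), one argument or row to a line, values as JSON. step_arm: Moves the arm, as the interface text tells. Shift numbers are shares of 20 cm and turn numbers shares of 360 degrees, none past 1 either way. Its arguments: {"type":"object","properties":{"xyz":{"type":"array"},"yaw":{"type":"array"},"claw":{"type":"array"},"grip_force":{"type":"number"}},"required":["xyz","yaw","claw"]}

```bash
mkdir -p pics; cat > h.py <<'E'
import numpy as np, cv2
from plant import status, cams, job
def snap(n, f=None):
    p,d=cams.capture(n); 
    if f: cv2.imwrite('pics/'+f,p)
    return p,d
def w(n,d,u,v):
    c=cams.calibration(n); K=np.array(c['mtx']);T=np.linalg.inv(np.array(c['camera_from_world']))
    u=np.asarray(u,float);v=np.asarray(v,float);z=d[v.astype(int),u.astype(int)]
    P=np.stack([(u-K[0,2])/K[0,0]*z,(v-K[1,2])/K[1,1]*z,z,np.ones_like(z)],-1)
    return (P@T.T)[...,:3]
def cloud(n,d):
    v,u=np.mgrid[0:400,0:640]; return w(n,d,u,v)
E
python3 - <<'E'
from h import *
for n in('top','scene'):
    p,d=snap(n,n+'0.png'); np.save(n+'0.npy',d)
    c=cams.calibration(n); print(n,np.round(c['mtx'],1).tolist(),np.round(np.linalg.inv(c['camera_from_world']),3).tolist())
print(status.get_state())
E
```

```text
top [[402.6, 0.0, 315.8], [0.0, 402.6, 199.7], [0.0, 0.0, 1.0]] [[-0.0, -0.986, 0.165, 0.334], [-1.0, 0.0, -0.001, 0.066], [0.001, -0.165, -0.986, 1.061], [0.0, 0.0, 0.0, 1.0]]
scene [[518.9, 0.0, 321.1], [0.0, 518.9, 204.7], [0.0, 0.0, 1.0]] [[-0.682, 0.41, -0.605, 1.22], [0.731, 0.403, -0.551, 0.756], [0.017, -0.818, -0.575, 0.793], [0.0, 0.0, 0.0, 1.0]]
{'time_s': 0.1, 'joints': array([ 8.42307720e+01,  2.05868207e+01,  6.37768974e-01, -1.68868636e-02,
       -7.01381772e+01, -1.65082625e+01]), 'qd': array([ 0.02419886, -0.12518083,  0.18299901,  0.08645178,  0.11967293,
        0.05088158]), 'joint_torque': array([-1.00820806e-03, -5.84162772e+01,  2.93750989e+01,  7.01544151e+00,
        1.02158601e-02, -4.71357362e-05]), 'tcp_pos': array([0.25574039, 0.62420136, 0.23971529]), 'eef_rot': array([ 1.79911855e+02, -9.56736694e-03, -2.22832326e+01]), 'contact_force': array([-0.05888923,  0.49185008,  0.14584488]), 'moment': array([ 0.03281449, -0.00388886, -0.01508549]), 'gripper_force': 0.0, 'gripper_width': 0.08743837791161763}
```

View pics/top0.png

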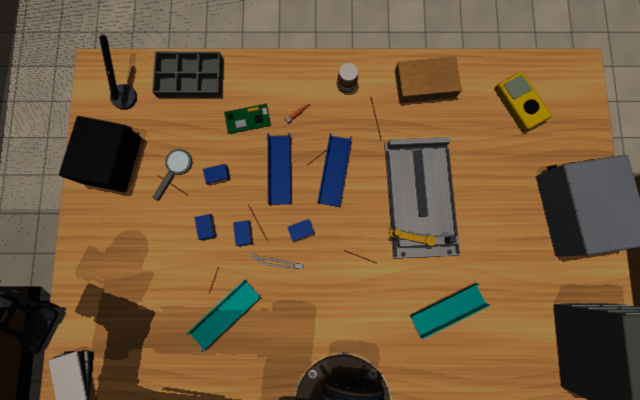

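View pics/scene0.png

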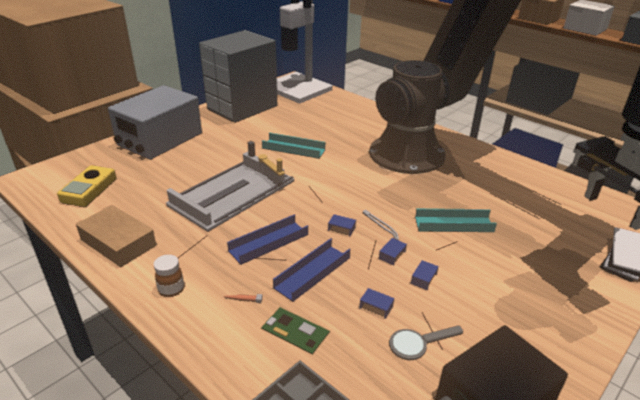

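The top view shows the two long blue channels at about (280,170) and (335,171). The four short ones are at (216,175), (205,227), (242,233) and (301,231). The holder is at (420,195), with its fence at the top (+x) and the lever at (415,238). The look-alikes at (225,315) and (449,310) are turquoise, so I leave them alone.

```bash
cat > m.py <<'E'
from h import *
def blue(p,d,zmax=.2):
    hsv=cv2.cvtColor(p,cv2.COLOR_BGR2HSV); X=cloud('top',d)
    m=((hsv[...,0]>108)&(hsv[...,0]<130)&(hsv[...,1]>110)&(d>0)).astype(np.uint8)
    m[:110]=0;m[280:]=0;m[:,:150]=0;m[:,480:]=0
    n,l,s,c=cv2.connectedComponentsWithStats(m)
    for i in range(1,n):
        if s[i,4]<60: continue
        P=X[l==i]; zz=P[:,2]; top=P[zz>np.percentile(zz,95)-.008]
        for nm,Q in(('all',P),('top',top)):
            (cx,cy),(a,b),t=cv2.minAreaRect((Q[:,:2]*1000).astype(np.float32))
            if a<b: a,b,t=b,a,t+90
            print(nm,np.round(c[i]),s[i,4],'ctr mm',round(cx,1),round(cy,1),'sz',round(a),round(b),'long axis deg',round((t+90)%180-90,1),'z5/50/95',np.round(np.percentile(Q[:,2],[5,50,95])*1000))
E
python3 - <<'E'
from m import *
p=cv2.imread('pics/top0.png');d=np.load('top0.npy'); blue(p,d)
X=cloud('top',d)
print('fence/jaw rows at cols 400,420,440 z:')
for u in(395,410,420,440,450):
    print(u,[(v,*np.round(X[v,u]*1000).astype(int)) for v in list(range(138,152,2))+[180]+list(range(222,262,3))])
a=cv2.resize(p[125:265,375:470],None,fx=6,fy=4.2,interpolation=cv2.INTER_CUBIC)
a=cv2.resize(p[130:265,375:470],None,fx=4.4,fy=4.4,interpolation=cv2.INTER_CUBIC);cv2.imwrite('pics/hold.png',a)
a=cv2.resize(p[125:275,190:365],None,fx=4,fy=4,interpolation=cv2.INTER_CUBIC);cv2.imwrite('pics/parts.png',a)
E
```

```text
all [279. 170.] 1522 ctr mm 595.2 163.1 sz 189 57 long axis deg 1.3 z5/50/95 [ 0.  4. 27.]
top [279. 170.] 1522 ctr mm 592.6 163.3 sz 184 57 long axis deg 1.1 z5/50/95 [23. 27. 30.]
all [334. 171.] 1488 ctr mm 591.8 15.3 sz 189 61 long axis deg -10.1 z5/50/95 [-0.  3. 27.]
top [334. 171.] 1488 ctr mm 589.2 16.8 sz 183 59 long axis deg -10.2 z5/50/95 [23. 27. 30.]
all [216. 173.] 328 ctr mm 579.6 330.9 sz 59 39 long axis deg -76.0 z5/50/95 [18. 24. 27.]
top [216. 173.] 328 ctr mm 578.8 330.7 sz 59 38 long axis deg -76.0 z5/50/95 [21. 24. 27.]
all [204. 227.] 351 ctr mm 438.6 354.0 sz 60 38 long axis deg 14.1 z5/50/95 [17. 24. 27.]
top [204. 227.] 351 ctr mm 438.7 354.1 sz 59 38 long axis deg 14.0 z5/50/95 [21. 24. 27.]
all [242. 233.] 345 ctr mm 422.2 255.7 sz 58 38 long axis deg 8.4 z5/50/95 [20. 24. 27.]
top [242. 233.] 345 ctr mm 422.4 255.7 sz 58 38 long axis deg 8.4 z5/50/95 [21. 24. 27.]
all [300. 230.] 335 ctr mm 430.2 104.3 sz 59 38 long axis deg -69.2 z5/50/95 [21. 24. 27.]
top [300. 230.] 335 ctr mm 430.0 104.9 sz 57 38 long axis deg -69.1 z5/50/95 [21. 24. 27.]
fence/jaw ro
[... 5056 characters left out ...]
int64(-286), np.int64(12)), (225, np.int64(443), np.int64(-286), np.int64(12)), (228, np.int64(435), np.int64(-286), np.int64(10)), (231, np.int64(427), np.int64(-284), np.int64(14)), (234, np.int64(419), np.int64(-286), np.int64(9)), (237, np.int64(405), np.int64(-256), np.int64(95)), (240, np.int64(398), np.int64(-256), np.int64(95)), (243, np.int64(394), np.int64(-271), np.int64(50)), (246, np.int64(388), np.int64(-282), np.int64(13)), (249, np.int64(380), np.int64(-282), np.int64(12)), (252, np.int64(373), np.int64(-281), np.int64(16)), (255, np.int64(365), np.int64(-283), np.int64(9)), (258, np.int64(358), np.int64(-285), np.int64(1)), (261, np.int64(350), np.int64(-285), np.int64(-1))]
```

View pics/hold.png

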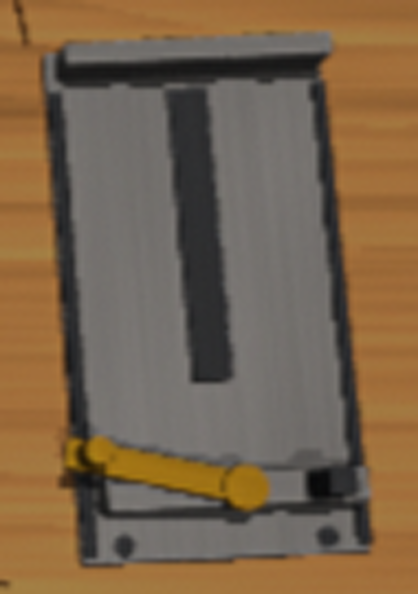

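View pics/parts.png

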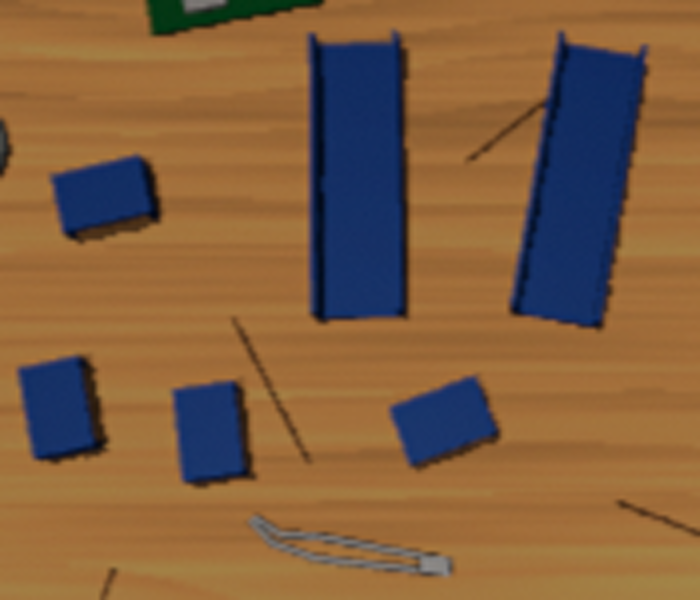

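```bash
cat >> h.py <<'E'
def ray(n,u,v,z):
    c=cams.calibration(n); K=np.array(c['mtx']);T=np.linalg.inv(np.array(c['camera_from_world']))
    r=T[:3,:3]@np.array([(u-K[0,2])/K[0,0],(v-K[1,2])/K[1,1],1]); return T[:3,3]+r*(z-T[2,3])/r[2]
E
python3 - <<'E'
from h import *
d=np.load('top0.npy');X=cloud('top',d)
f=lambda a,b,z:ray('top',(a+.5)/4.4-.5+375,(b+.5)/4.4-.5+130,z)
H=[];W=[]
for h,(a,b),z in [((90,12),(167,90),18),((90,-12),(206,88),18),((-90,12),(192,381),18),((-90,-12),(232,379),18),((-195,85),(84,564),12),((-195,-85),(371,550),12),
 ((-158,-45),(331,480),95),((-158,90),(98,450),99)]:
    p=f(a,b,z/1e3)*1e3; print(h,np.round(p,1))
    H.append(h);W.append(p[:2])
H=np.array(H[:6],float);W=np.array(W[:6])
for s in (slice(0,4),slice(0,6)):
    M,_=cv2.estimateAffinePartial2D(H[s],W[s]); th=np.arctan2(M[1,0],M[0,0]); R=np.array([[np.cos(th),-np.sin(th)],[np.sin(th),np.cos(th)]])
    t=(W[s]-H[s]@R.T).mean(0); print('yaw',np.degrees(th),'scale',np.hypot(M[0,0],M[1,0]),'t',t,'res',np.round(W[s]-H[s]@R.T-t,1).tolist())
# depth-cloud fence top
m=(X[...,2]>.044)&(X[...,2]<.056)&(X[...,0]>.6)&(X[...,0]<.72)&(X[...,1]<-.08)&(X[...,1]>-.34)
P=X[m][:,:2]*1e3; print('fence top',cv2.minAreaRect(P.astype(np.float32)),len(P))
E
```

```text
(90, 12) [ 643.7 -194.6   18. ]
(90, -12) [ 645.  -218.4   18. ]
(-90, 12) [ 465.1 -202.2   18. ]
(-90, -12) [ 466.3 -226.    18. ]
(-195, 85) [ 357.9 -135.9   12. ]
(-195, -85) [ 366.  -304.7   12. ]
(-158, -45) [ 401.2 -255.8   95. ]
(-158, 90) [ 417.2 -128.7   99. ]
yaw 2.4630546062105974 scale 0.9932725467612072 t [ 555.0569737  -210.30249738] res [[-0.7, -0.1], [-0.5, 0.0], [0.5, -0.1], [0.7, 0.1]]
yaw 2.7604334976879747 scale 0.9924829691407538 t [ 555.61375685 -210.49852299] res [[-1.2, -0.4], [-1.1, -0.2], [0.0, 0.6], [0.0, 0.8], [1.2, -0.9], [1.1, 0.1]]
fence top ((660.4441528320312, -205.1681365966797), (15.288787841796875, 157.93783569335938), 2.155299425125122) 335
```

```bash
cat >> h.py <<'E'
def go(*wps):
    "shares from the present pose to waypoints (mm, deg)"
    s=status.get_state(); p=s['tcp_pos']*1000; y=s['eef_rot'][2]; a=np.radians(y); c,n=np.cos(a),np.sin(a)
    print('t',round(s['time_s'],1),'at',np.round(p,1),np.round(s['eef_rot'],1),'w',round(s['gripper_width']*1000,1),'F',np.round(s['contact_force'],1),'g',round(s['gripper_force'],1))
    for x in wps:
        d=np.array(x[:3])-p; q=(x[3]-y+180)%360-180; q=(q+90)%180-90
        print(x,'->',np.round(np.array([c*d[0]+n*d[1],n*d[0]-c*d[1],-d[2]])/200,4).tolist(),'yaw',round(-q/360,4))
def H(x,y): 
    a=np.radians(2.5); return np.round([555+x*np.cos(a)-y*np.sin(a),-210.3+x*np.sin(a)+y*np.cos(a)],1)
E
python3 -c "
from h import *
go((368,470,200,-14),(480,317,170,-7),(593,163,150,1.2),(593,163,24,1.2)); print(H(-15,46),H(-15,-46),[H(x,0) for x in (-80,-35,10,55)])"
```

```text
t 0.1 at [255.7 624.2 239.7] [179.9  -0.  -22.3] w 87.4 F [-0.1  0.5  0.1] g 0.0
(368, 470, 200, -14) -> [0.8117, 0.5006, 0.1986] yaw -0.023
(480, 317, 170, -7) -> [1.62, 0.9961, 0.3486] yaw -0.0425
(593, 163, 150, 1.2) -> [2.4348, 1.4944, 0.4486] yaw -0.0652
(593, 163, 24, 1.2) -> [2.4348, 1.4944, 1.0786] yaw -0.0652
[ 538. -165.] [ 542.  -256.9] [array([ 475.1, -213.8]), array([ 520. , -211.8]), array([ 565. , -209.9]), array([ 609.9, -207.9])]
```

Call:
step_arm(
  xyz=[
    [0.81,0.5,0.15],
    [0.81,0.5,0.15],
    [0.81,0.5,0.15],
    [0.81,0.5,0.15],
    [0.81,0.5,0.15],
    [0.81,0.5,0.15],
  ],
  yaw=[0,0,0,0,0,0],
  claw=[-1,-1,-1,-1,-1,-1],
  grip_force=20,
)

```text
time_s: 0.6
tcp_pos: [0.3696, 0.4661, 0.2095]
eef_rot: [179.8, 0.0, -22.5]
contact_force: [-0.2, -1.5, -0.5]
gripper_width: 0.0883
gripper_force: 0.0
```

Call:
step_arm(
  xyz=[
    [0.81,0.5,0.15],
    [0.81,0.5,0.15],
    [0.81,0.5,0.15],
    [0.81,0.5,0.15],
    [0.81,0.5,0.15],
    [0.81,0.5,0.15],
  ],
  yaw=[0,0,0,0,0,0],
  claw=[-1,-1,-1,-1,-1,-1],
)

```text
time_s: 1.1
tcp_pos: [0.4812, 0.3127, 0.1792]
eef_rot: [179.8, 0.0, -22.5]
contact_force: [0.7, 1.2, -0.4]
gripper_width: 0.0876
gripper_force: 0.0
```

Call:
step_arm(
  xyz=[
    [0.81,0.495,0.15],
    [0.81,0.495,0.15],
    [0.81,0.495,0.15],
    [0.81,0.495,0.15],
    [0.81,0.495,0.15],
    [0.81,0.495,0.15],
    [0.81,0.495,0.15],
    [0.81,0.495,0.15],
  ],
  yaw=[-0.065,-0.065,-0.065,-0.065,-0.065,-0.065,-0.065,-0.065],
  claw=[-1,-1,-1,-1,-1,-1,-1,-1],
)

```text
time_s: 1.77
tcp_pos: [0.5922, 0.1637, 0.1502]
eef_rot: [180.0, 0.0, 1.1]
contact_force: [-0.5, 0.8, -0.7]
gripper_width: 0.0876
gripper_force: 0.0
```

```bash
python3 -c "
from h import *
go((593,163,60,1.2),(593,163,24,1.2)); snap('scene','s1.png')"
```

```text
t 1.8 at [592.2 163.7 150.2] [180.    0.    1.1] w 87.6 F [-0.5  0.8 -0.7] g 0.0
(593, 163, 60, 1.2) -> [0.0042, 0.0036, 0.4512] yaw -0.0004
(593, 163, 24, 1.2) -> [0.0042, 0.0036, 0.6312] yaw -0.0004
```

View pics/s1.png

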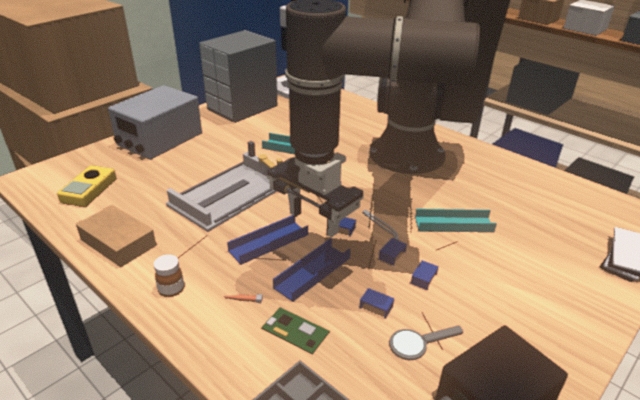

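The picture shows the gripper above the nearer rail at about (312,268). The long side of its body runs along the closing direction, which gives the clearances I assumed.

Call:
step_arm(
  xyz=[
    [0.004,0.003,0.3],
    [0.004,0.003,0.45],
    [0.004,0.003,0.53],
    [0.004,0.003,0.6],
    [0.004,0.003,0.63],
    [0.004,0.003,0.63],
    [0.004,0.003,0.63],
    [0.004,0.003,0.63],
    [0.004,0.003,0.63],
    [0.004,0.003,0.63],
    [0.004,0.003,0.63],
    [0.004,0.003,0.63],
  ],
  yaw=[0,0,0,0,0,0,0,0,0,0,0,0],
  claw=[-1,-1,-1,-1,-1,-1,1,1,1,1,1,1],
  grip_force=20,
)

```text
time_s: 2.82
tcp_pos: [0.5936, 0.1634, 0.0255]
eef_rot: [-180.0, -0.1, 1.1]
contact_force: [-1.4, 0.6, 5.1]
gripper_width: 0.0597
gripper_force: 20.0
```

Call:
step_arm(
  xyz=[
    [0,0,0],
    [0,0,0],
    [0,0,0],
    [0,0,-0.1],
    [0,0,-0.25],
    [0,0,-0.4],
    [0,0,-0.55],
    [0,0,-0.65],
    [0,0,-0.65],
    [0,0,-0.65],
  ],
  yaw=[0,0,0,0,0,0,0,0,0,0],
  claw=[1,1,1,1,1,1,1,1,1,1],
)

```text
time_s: 3.65
tcp_pos: [0.5933, 0.1633, 0.1556]
eef_rot: [-179.9, -0.1, 1.1]
contact_force: [-0.9, -1.1, -3.2]
gripper_width: 0.0599
gripper_force: 20.0
```

```bash
python3 -c "
from h import *
go((565,0,150,2),(538,-165,150,2.5),(538,-165,37,2.5)); snap('scene','s2.png')"
```

```text
t 3.6 at [593.3 163.3 155.6] [-1.799e+02 -1.000e-01  1.100e+00] w 59.9 F [-0.9 -1.1 -3.2] g 20.0
(565, 0, 150, 2) -> [-0.1573, 0.8135, 0.0279] yaw -0.0025
(538, -165, 150, 2.5) -> [-0.3081, 1.6357, 0.0279] yaw -0.0039
(538, -165, 37, 2.5) -> [-0.3081, 1.6357, 0.5929] yaw -0.0039
```

Call:
step_arm(
  xyz=[
    [-0.03,0.12,0],
    [-0.06,0.3,0],
    [-0.1,0.48,0],
    [-0.13,0.66,0],
    [-0.154,0.818,0],
    [-0.154,0.818,0],
  ],
  yaw=[0,0,0,0,0,0],
  claw=[1,1,1,1,1,1],
)

```text
time_s: 4.2
tcp_pos: [0.5626, -0.0057, 0.1526]
eef_rot: [179.9, 0.3, 0.9]
contact_force: [-1.0, 0.6, -3.1]
gripper_width: 0.0598
gripper_force: 20.0
```

Call:
step_arm(
  xyz=[
    [-0.03,0.18,0],
    [-0.06,0.36,0],
    [-0.1,0.54,0],
    [-0.13,0.7,0],
    [-0.154,0.8,0],
    [-0.154,0.818,0],
    [-0.154,0.818,0],
    [-0.154,0.818,0],
  ],
  yaw=[0,0,0,0,-0.004,-0.004,-0.004,-0.004],
  claw=[1,1,1,1,1,1,1,1],
)

```text
time_s: 4.87
tcp_pos: [0.5373, -0.1652, 0.1533]
eef_rot: [-180.0, 0.1, 2.5]
contact_force: [0.1, 0.4, -1.6]
gripper_width: 0.0601
gripper_force: 20.0
```

```bash
python3 -c "
from h import *
go((538,-165,60,2.5),(538,-165,38,2.5)); p,d=snap('top','t2.png'); from m import *
blue(p,d)"
```

```text
t 4.9 at [ 537.3 -165.2  153.3] [-1.8e+02  1.0e-01  2.5e+00] w 60.1 F [ 0.1  0.4 -1.6] g 20.0
(538, -165, 60, 2.5) -> [0.0036, -0.0008, 0.4666] yaw -0.0
(538, -165, 38, 2.5) -> [0.0036, -0.0008, 0.5766] yaw -0.0
all [216. 173.] 330 ctr mm 579.6 330.7 sz 58 40 long axis deg -75.5 z5/50/95 [18. 24. 27.]
top [216. 173.] 330 ctr mm 579.2 330.6 sz 58 39 long axis deg -75.1 z5/50/95 [21. 24. 27.]
all [420. 202.] 769 ctr mm 467.5 -132.3 sz 244 86 long axis deg -69.4 z5/50/95 [128. 132. 155.]
top [420. 202.] 769 ctr mm 456.3 -112.7 sz 199 79 long axis deg -69.4 z5/50/95 [150. 155. 634.]
all [204. 227.] 348 ctr mm 437.9 354.2 sz 58 38 long axis deg 13.4 z5/50/95 [16. 24. 27.]
top [204. 227.] 348 ctr mm 437.7 354.3 sz 58 37 long axis deg 12.8 z5/50/95 [21. 24. 27.]
all [242. 233.] 345 ctr mm 422.3 255.6 sz 58 38 long axis deg 7.8 z5/50/95 [20. 24. 27.]
top [242. 233.] 345 ctr mm 422.3 255.6 sz 58 38 long axis deg 7.8 z5/50/95 [21. 24. 27.]
all [300. 230.] 310 ctr mm 406.8 104.4 sz 90 54 long axis deg 9.7 z5/50/95 [ 21.  24. 641.]
top [300. 230.] 310 ctr mm 374.6 72.6 sz 15 2 long axis deg 7.3 z5/50/95 [641. 649. 655.]
```

Call:
step_arm(
  xyz=[
    [0.003,0,0.1],
    [0.003,0,0.25],
    [0.003,0,0.38],
    [0.003,0,0.46],
    [0.003,0,0.5],
    [0.003,0,0.53],
    [0.003,0,0.55],
    [0.003,0,0.565],
    [0.003,0,0.578],
    [0.003,0,0.578],
    [0.003,0,0.578],
    [0.003,0,0.578],
  ],
  yaw=[0,0,0,0,0,0,0,0,0,0,0,0],
  claw=[1,1,1,1,1,1,1,1,1,1,1,1],
)

```text
time_s: 5.92
tcp_pos: [0.5389, -0.1653, 0.0396]
eef_rot: [180.0, -0.1, 2.6]
contact_force: [0.5, 0.2, -1.9]
gripper_width: 0.0597
gripper_force: 20.0
```

Call:
step_arm(
  xyz=[
    [0,0,0.004],
    [0,0,0.008],
    [0,0,0.01],
    [0,0,0.01],
    [0,0,0.01],
    [0,0,0.01],
    [0,0,0.01],
  ],
  yaw=[0,0,0,0,0,0,0],
  claw=[1,1,1,1,1,1,1],
)

```text
time_s: 6.5
tcp_pos: [0.5387, -0.1653, 0.0375]
eef_rot: [180.0, -0.0, 2.6]
contact_force: [-1.9, 0.8, 6.0]
gripper_width: 0.0597
gripper_force: 20.0
```

Call:
step_arm(
  xyz=[
    [0,0,0],
    [0,0,0],
    [0,0,0],
    [0,0,0],
    [0,0,-0.05],
    [0,0,-0.2],
    [0,0,-0.4],
    [0,0,-0.6],
    [0,0,-0.6],
  ],
  yaw=[0,0,0,0,0,0,0,0,0],
  claw=[-0.7,-0.7,-0.7,-0.7,-0.7,-0.7,-0.7,-0.7,-0.7],
)

```text
time_s: 7.25
tcp_pos: [0.5429, -0.166, 0.166]
eef_rot: [179.9, -0.7, 2.7]
contact_force: [2.0, -0.5, 1.9]
gripper_width: 0.0746
gripper_force: 0.0
```

```bash
python3 -c "
from h import *
go((565,-75,150,-4),(590,16,150,-10.1),(590,16,25,-10.1))"
```

```text
t 7.2 at [ 542.9 -166.   166. ] [179.9  -0.7   2.7] w 74.6 F [ 2.  -0.5  1.9] g 0.0
(565, -75, 150, -4) -> [0.1316, -0.4492, 0.0801] yaw 0.0185
(590, 16, 150, -10.1) -> [0.2776, -0.8979, 0.0801] yaw 0.0354
(590, 16, 25, -10.1) -> [0.2776, -0.8979, 0.7051] yaw 0.0354
```

Call:
step_arm(
  xyz=[
    [0.05,-0.2,0.05],
    [0.1,-0.4,0.05],
    [0.18,-0.6,0.05],
    [0.24,-0.8,0.05],
    [0.28,-0.898,0.05],
    [0.28,-0.898,0.05],
    [0.28,-0.898,0.05],
    [0.28,-0.898,0.05],
  ],
  yaw=[0.015,0.025,0.035,0.035,0.035,0.035,0.035,0.035],
  claw=[-1,-1,-1,-1,-1,-1,-1,-1],
)

```text
time_s: 7.92
tcp_pos: [0.5861, 0.0166, 0.1472]
eef_rot: [180.0, 0.0, -10.0]
contact_force: [-0.3, -0.8, -0.6]
gripper_width: 0.0877
gripper_force: 0.0
```

```bash
python3 -c "
from h import *
go((590,16,25,-10.1)); p,d=snap('top','t3.png'); from m import *
blue(p,d)"
```

```text
t 7.9 at [586.1  16.6 147.2] [180.   0. -10.] w 87.7 F [-0.3 -0.8 -0.6] g 0.0
(590, 16, 25, -10.1) -> [0.0198, -0.0005, 0.6111] yaw 0.0003
all [404. 189.] 1739 ctr mm 542.7 -167.7 sz 194 68 long axis deg 2.8 z5/50/95 [12. 16. 40.]
top [404. 189.] 1739 ctr mm 539.6 -164.5 sz 188 62 long axis deg 3.0 z5/50/95 [33. 39. 43.]
all [336. 159.] 60 ctr mm 593.7 14.2 sz 65 57 long axis deg -10.5 z5/50/95 [  1.   6. 235.]
top [336. 159.] 60 ctr mm 563.2 22.5 sz 43 1 long axis deg 79.1 z5/50/95 [230. 234. 236.]
all [332. 184.] 904 ctr mm 555.2 22.1 sz 115 57 long axis deg -10.3 z5/50/95 [ 0.  3. 27.]
top [332. 184.] 904 ctr mm 551.6 22.7 sz 108 57 long axis deg -10.3 z5/50/95 [ 22.  27. 139.]
all [305. 228.] 172 ctr mm 412.7 85.2 sz 83 31 long axis deg 20.8 z5/50/95 [21. 24. 27.]
top [305. 228.] 172 ctr mm 412.7 85.2 sz 83 31 long axis deg 20.8 z5/50/95 [21. 24. 27.]
all [295. 231.] 67 ctr mm 400.8 107.0 sz 90 11 long axis deg 28.2 z5/50/95 [ 22.  25. 666.]
top [295. 231.] 67 ctr mm 368.3 84.2 sz 11 1 long axis deg 19.6 z5/50/95 [662. 666. 669.]
```

View pics/t3.png

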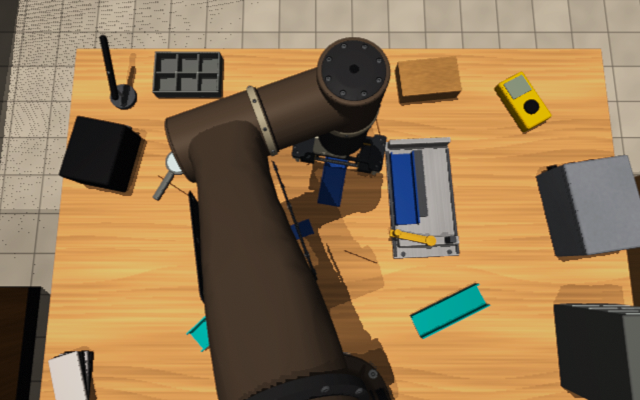

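The rail sits flat in the holder's left bay at (404,189): web top at 16 mm, flange tops at 40 mm. Next is the second rail.

Call:
step_arm(
  xyz=[
    [0.02,0,0.15],
    [0.02,0,0.3],
    [0.02,0,0.45],
    [0.02,0,0.54],
    [0.02,0,0.59],
    [0.02,0,0.612],
    [0.02,0,0.612],
    [0.02,0,0.612],
    [0.02,0,0.612],
    [0.02,0,0.612],
    [0.02,0,0.612],
    [0.02,0,0.612],
    [0.02,0,0.612],
    [0.02,0,0.612],
  ],
  yaw=[0,0,0,0,0,0,0,0,0,0,0,0,0,0],
  claw=[-1,-1,-1,-1,-1,-1,-1,1,1,1,1,1,1,1],
  grip_force=20,
)

```text
time_s: 9.13
tcp_pos: [0.5907, 0.0161, 0.0253]
eef_rot: [-180.0, -0.1, -10.0]
contact_force: [-1.6, 0.1, 6.3]
gripper_width: 0.0601
gripper_force: 20.0
```

Call:
step_arm(
  xyz=[
    [0,0,0],
    [0,0,0],
    [0,0,-0.1],
    [0,0,-0.25],
    [0,0,-0.4],
    [0,0,-0.55],
    [0,0,-0.68],
    [0,0,-0.68],
    [0,0,-0.68],
  ],
  yaw=[0,0,0,0,0,0,0,0,0],
  claw=[1,1,1,1,1,1,1,1,1],
)

```text
time_s: 9.88
tcp_pos: [0.5909, 0.0164, 0.162]
eef_rot: [-179.9, -0.2, -10.0]
contact_force: [0.9, 0.0, -2.1]
gripper_width: 0.0598
gripper_force: 20.0
```

```bash
python3 -c "
from h import *
go((566,-120,155,-4),(542,-257,155,2.5))"
```

```text
t 9.9 at [590.9  16.4 162. ] [-179.9   -0.2  -10. ] w 59.8 F [ 0.9  0.  -2.1] g 20.0
(566, -120, 155, -4) -> [-0.004, 0.6932, 0.035] yaw -0.0168
(542, -257, 155, 2.5) -> [-0.0028, 1.3886, 0.035] yaw -0.0348
```

Call:
step_arm(
  xyz=[
    [0,0.12,0],
    [0,0.28,0],
    [0,0.45,0],
    [0,0.6,0],
    [0,0.69,0],
    [0,0.69,0],
  ],
  yaw=[0,0,0,0,0,0],
  claw=[1,1,1,1,1,1],
)

```text
time_s: 10.38
tcp_pos: [0.5641, -0.1227, 0.1585]
eef_rot: [180.0, 0.2, -10.2]
contact_force: [0.8, -0.1, -2.3]
gripper_width: 0.0595
gripper_force: 20.0
```

Call:
step_arm(
  xyz=[
    [0,0.15,0],
    [0,0.3,0],
    [0,0.45,0],
    [0,0.6,0],
    [0,0.695,0],
    [0,0.695,0],
    [0,0.695,0],
    [0,0.695,0],
    [0,0.695,0],
  ],
  yaw=[-0.01,-0.02,-0.03,-0.035,-0.035,-0.035,-0.035,-0.035,-0.035],
  claw=[1,1,1,1,1,1,1,1,1],
)

```text
time_s: 11.13
tcp_pos: [0.542, -0.2559, 0.1598]
eef_rot: [-180.0, 0.1, 2.6]
contact_force: [0.7, -0.3, -1.9]
gripper_width: 0.0599
gripper_force: 20.0
```

```bash
python3 -c "
from h import *
go((542,-257,60,2.5),(542,-257,37,2.5))"
```

```text
t 11.1 at [ 542.  -255.9  159.8] [-1.8e+02  1.0e-01  2.6e+00] w 59.9 F [ 0.7 -0.3 -1.9] g 20.0
(542, -257, 60, 2.5) -> [-0.0001, 0.0057, 0.499] yaw 0.0003
(542, -257, 37, 2.5) -> [-0.0001, 0.0057, 0.614] yaw 0.0003
```

Call:
step_arm(
  xyz=[
    [0,0.006,0.1],
    [0,0.006,0.25],
    [0,0.006,0.38],
    [0,0.006,0.48],
    [0,0.006,0.53],
    [0,0.006,0.56],
    [0,0.006,0.58],
    [0,0.006,0.6],
    [0,0.006,0.61],
    [0,0.006,0.617],
    [0,0.006,0.62],
    [0,0.006,0.62],
    [0,0.006,0.62],
    [0,0.006,0.62],
  ],
  yaw=[0,0,0,0,0,0,0,0,0,0,0,0,0,0],
  claw=[1,1,1,1,1,1,1,1,1,1,1,1,1,1],
)

```text
time_s: 12.3
tcp_pos: [0.5426, -0.2581, 0.0373]
eef_rot: [180.0, -0.1, 2.6]
contact_force: [-2.0, 0.9, 3.7]
gripper_width: 0.0595
gripper_force: 20.0
```

Call:
step_arm(
  xyz=[
    [0,0,0],
    [0,0,0],
    [0,0,0],
    [0,0,0],
    [0,0,-0.05],
    [0,0,-0.2],
    [0,0,-0.4],
    [0,0,-0.6],
    [0,0,-0.6],
  ],
  yaw=[0,0,0,0,0,0,0,0,0],
  claw=[-0.62,-0.62,-0.62,-0.62,-0.62,-0.62,-0.62,-0.62,-0.62],
)

```text
time_s: 13.05
tcp_pos: [0.5464, -0.2595, 0.166]
eef_rot: [179.7, -0.7, 2.7]
contact_force: [1.2, 0.2, 1.3]
gripper_width: 0.0708
gripper_force: 0.0
```

```bash
python3 -c "
from h import *
go((430,105,150,20.8),(500,-75,160,10))"
```

```text
t 13.1 at [ 546.4 -259.5  166. ] [179.7  -0.7   2.7] w 70.8 F [1.2 0.2 1.3] g 0.0
(430, 105, 150, 20.8) -> [-0.4967, -1.8474, 0.0801] yaw -0.0504
(500, -75, 160, 10) -> [-0.1889, -0.9321, 0.0301] yaw -0.0204
```

Call:
step_arm(
  xyz=[
    [-0.06,-0.2,0.04],
    [-0.12,-0.4,0.04],
    [-0.18,-0.6,0.04],
    [-0.24,-0.8,0.04],
    [-0.248,-0.924,0.04],
    [-0.248,-0.924,0.04],
  ],
  yaw=[0,0,0,0,0,0],
  claw=[-1,-1,-1,-1,-1,-1],
)

```text
time_s: 13.55
tcp_pos: [0.4837, -0.0723, 0.1498]
eef_rot: [-180.0, -0.1, 2.8]
contact_force: [0.2, -0.2, 0.0]
gripper_width: 0.0874
gripper_force: 0.0
```

Call:
step_arm(
  xyz=[
    [-0.06,-0.2,0.04],
    [-0.12,-0.4,0.04],
    [-0.18,-0.6,0.04],
    [-0.24,-0.8,0.04],
    [-0.248,-0.924,0.04],
    [-0.248,-0.924,0.04],
    [-0.248,-0.924,0.04],
    [-0.248,-0.924,0.04],
  ],
  yaw=[-0.01,-0.02,-0.03,-0.04,-0.05,-0.05,-0.05,-0.05],
  claw=[-1,-1,-1,-1,-1,-1,-1,-1],
)

```text
time_s: 14.22
tcp_pos: [0.4266, 0.1067, 0.1409]
eef_rot: [-180.0, -0.0, 20.6]
contact_force: [0.2, -0.5, -0.7]
gripper_width: 0.0875
gripper_force: 0.0
```

```bash
python3 -c "
from h import *
go((430,104.7,22,20.8)); p,d=snap('top','t4.png'); snap('scene','s4.png'); from m import *
blue(p,d)"
```

```text
t 14.2 at [426.6 106.7 140.9] [-180.    -0.    20.6] w 87.5 F [ 0.2 -0.5 -0.7] g 0.0
(430, 104.7, 22, 20.8) -> [0.0126, 0.0152, 0.5944] yaw -0.0007
all [404. 189.] 1745 ctr mm 542.2 -168.1 sz 194 69 long axis deg 2.8 z5/50/95 [12. 16. 40.]
top [404. 189.] 1745 ctr mm 540.5 -164.6 sz 188 61 long axis deg 2.8 z5/50/95 [33. 39. 42.]
all [439. 187.] 1751 ctr mm 543.2 -258.1 sz 189 68 long axis deg 3.7 z5/50/95 [12. 16. 40.]
top [439. 187.] 1751 ctr mm 542.7 -256.8 sz 187 61 long axis deg 2.4 z5/50/95 [33. 39. 42.]
all [216. 173.] 330 ctr mm 579.4 330.6 sz 58 40 long axis deg -75.4 z5/50/95 [19. 24. 27.]
top [216. 173.] 330 ctr mm 579.4 330.6 sz 58 40 long axis deg -75.4 z5/50/95 [21. 24. 27.]
all [202. 220.] 129 ctr mm 431.0 293.5 sz 180 43 long axis deg 72.1 z5/50/95 [ 21.  24. 521.]
top [202. 220.] 129 ctr mm 393.0 216.1 sz 20 2 long axis deg -48.4 z5/50/95 [518. 522. 523.]
```

View pics/t4.png

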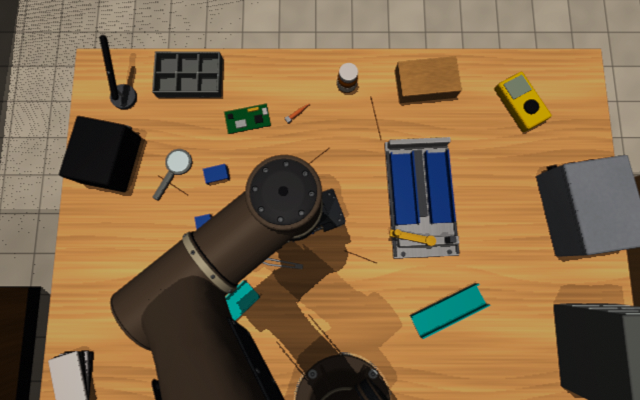

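Both rails show side by side at (404,189) and (439,187), flat and parallel. Next I pick the first short channel at (300,230), now hidden under the gripper.

Call:
step_arm(
  xyz=[
    [0.0126,0.015,0.15],
    [0.0126,0.015,0.3],
    [0.0126,0.015,0.45],
    [0.0126,0.015,0.54],
    [0.0126,0.015,0.58],
    [0.0126,0.015,0.6],
    [0.0126,0.015,0.6],
    [0.0126,0.015,0.6],
    [0.0126,0.015,0.6],
    [0.0126,0.015,0.6],
    [0.0126,0.015,0.6],
    [0.0126,0.015,0.6],
    [0.0126,0.015,0.6],
    [0.0126,0.015,0.6],
  ],
  yaw=[0,0,0,0,0,0,0,0,0,0,0,0,0,0],
  claw=[-1,-1,-1,-1,-1,-1,-1,1,1,1,1,1,1,1],
  grip_force=12,
)

```text
time_s: 15.48
tcp_pos: [0.4302, 0.1052, 0.0211]
eef_rot: [-180.0, -0.1, 20.6]
contact_force: [-1.9, -0.1, 7.6]
gripper_width: 0.0599
gripper_force: 12.0
```

Call:
step_arm(
  xyz=[
    [0,0,0],
    [0,0,0],
    [0,0,-0.1],
    [0,0,-0.25],
    [0,0,-0.4],
    [0,0,-0.55],
    [0,0,-0.68],
    [0,0,-0.68],
    [0,0,-0.68],
  ],
  yaw=[0,0,0,0,0,0,0,0,0],
  claw=[1,1,1,1,1,1,1,1,1],
)

```text
time_s: 16.23
tcp_pos: [0.4305, 0.1055, 0.158]
eef_rot: [-179.9, -0.2, 20.6]
contact_force: [-0.7, 0.2, -0.8]
gripper_width: 0.0601
gripper_force: 12.0
```

```bash
python3 -c "
from h import *
t=H(53,0); print(t)
go((*t,155,2.5))"
```

```text
[ 607.9 -208. ]
t 16.2 at [430.5 105.5 158. ] [-179.9   -0.2   20.6] w 60.1 F [-0.7  0.2 -0.8] g 12.0
(np.float64(607.9), np.float64(-208.0), 155, 2.5) -> [0.2798, 1.7792, 0.0148] yaw 0.0502
```

Call:
step_arm(
  xyz=[
    [0.02,0.12,0],
    [0.05,0.3,0],
    [0.08,0.5,0],
    [0.11,0.7,0],
    [0.14,0.88,0],
    [0.14,0.89,0],
  ],
  yaw=[0,0,0,0,0,0],
  claw=[1,1,1,1,1,1],
)

```text
time_s: 16.73
tcp_pos: [0.52, -0.0561, 0.1545]
eef_rot: [180.0, 0.2, 20.4]
contact_force: [1.4, 0.5, 0.8]
gripper_width: 0.06
gripper_force: 12.0
```

Call:
step_arm(
  xyz=[
    [0.03,0.2,0],
    [0.06,0.4,0],
    [0.09,0.6,0],
    [0.12,0.78,0],
    [0.14,0.88,0],
    [0.14,0.89,0],
    [0.14,0.89,0],
    [0.14,0.89,0],
    [0.14,0.89,0],
  ],
  yaw=[0.01,0.02,0.03,0.04,0.05,0.05,0.05,0.05,0.05],
  claw=[1,1,1,1,1,1,1,1,1],
)

```text
time_s: 17.48
tcp_pos: [0.6066, -0.2079, 0.1558]
eef_rot: [-180.0, 0.1, 2.6]
contact_force: [-0.3, 0.7, -0.5]
gripper_width: 0.0598
gripper_force: 12.0
```

```bash
python3 -c "
from h import *
t=H(53,0); print(t)
go((*t,60,2.5),(*t,39,2.5))"
```

```text
[ 607.9 -208. ]
t 17.5 at [ 606.6 -207.9  155.8] [-1.8e+02  1.0e-01  2.6e+00] w 59.8 F [-0.3  0.7 -0.5] g 12.0
(np.float64(607.9), np.float64(-208.0), 60, 2.5) -> [0.0063, 0.0009, 0.4788] yaw 0.0004
(np.float64(607.9), np.float64(-208.0), 39, 2.5) -> [0.0063, 0.0009, 0.5838] yaw 0.0004
```

Call:
step_arm(
  xyz=[
    [0.006,0,0.1],
    [0.006,0,0.25],
    [0.006,0,0.36],
    [0.006,0,0.44],
    [0.006,0,0.49],
    [0.006,0,0.53],
    [0.006,0,0.555],
    [0.006,0,0.57],
    [0.006,0,0.58],
    [0.006,0,0.587],
    [0.006,0,0.587],
    [0.006,0,0.587],
    [0.006,0,0.587],
  ],
  yaw=[0,0,0,0,0,0,0,0,0,0,0,0,0],
  claw=[1,1,1,1,1,1,1,1,1,1,1,1,1],
)

```text
time_s: 18.57
tcp_pos: [0.6092, -0.2087, 0.0402]
eef_rot: [180.0, -0.1, 2.6]
contact_force: [-1.9, 2.6, 5.6]
gripper_width: 0.06
gripper_force: 12.0
```

Call:
step_arm(
  xyz=[
    [0,0,0],
    [0,0,0],
    [0,0,0],
    [0,0,0],
    [0,0,-0.05],
    [0,0,-0.2],
    [0,0,-0.4],
    [0,0,-0.58],
    [0,0,-0.58],
  ],
  yaw=[0,0,0,0,0,0,0,0,0],
  claw=[-0.62,-0.62,-0.62,-0.62,-0.62,-0.62,-0.62,-0.62,-0.62],
)

```text
time_s: 19.32
tcp_pos: [0.6128, -0.2098, 0.1645]
eef_rot: [179.8, -0.7, 2.6]
contact_force: [0.7, -1.0, 1.5]
gripper_width: 0.071
gripper_force: 0.0
```

```bash
python3 -c "
from h import *
go((579.4,330.6,150,14.6))"
```

```text
t 19.3 at [ 612.8 -209.8  164.5] [179.8  -0.7   2.6] w 71.0 F [ 0.7 -1.   1.5] g 0.0
(579.4, 330.6, 150, 14.6) -> [-0.0418, -2.7067, 0.0724] yaw -0.0332
```

Three hops of -0.9 in tool y.

Call:
step_arm(
  xyz=[
    [-0.01,-0.2,0.02],
    [-0.01,-0.4,0.02],
    [-0.01,-0.6,0.02],
    [-0.01,-0.8,0.02],
    [-0.01,-0.9,0.02],
  ],
  yaw=[0,0,0,0,0],
  claw=[-1,-1,-1,-1,-1],
)

```text
time_s: 19.73
tcp_pos: [0.5984, -0.0256, 0.1521]
eef_rot: [-180.0, -0.1, 2.7]
contact_force: [0.6, -1.4, 0.9]
gripper_width: 0.0874
gripper_force: 0.0
```

Call:
step_arm(
  xyz=[
    [-0.01,-0.2,0.02],
    [-0.01,-0.4,0.02],
    [-0.01,-0.6,0.02],
    [-0.01,-0.8,0.02],
    [-0.01,-0.9,0.02],
  ],
  yaw=[0,0,0,0,0],
  claw=[-1,-1,-1,-1,-1],
)

```text
time_s: 20.15
tcp_pos: [0.5884, 0.1546, 0.1481]
eef_rot: [-180.0, -0.1, 2.7]
contact_force: [1.1, 0.5, 0.3]
gripper_width: 0.0872
gripper_force: 0.0
```

```bash
python3 -c "
from h import *
go((579.4,330.6,150,14.6)); p,d=snap('top','t5.png'); from m import *
blue(p,d)"
```

```text
t 20.1 at [588.4 154.6 148.1] [-1.8e+02 -1.0e-01  2.7e+00] w 87.2 F [1.1 0.5 0.3] g 0.0
(579.4, 330.6, 150, 14.6) -> [-0.0037, -0.8809, -0.0097] yaw -0.0331
all [422. 187.] 3660 ctr mm 544.3 -210.4 sz 195 154 long axis deg 2.6 z5/50/95 [13. 17. 43.]
top [422. 187.] 3660 ctr mm 541.9 -210.6 sz 190 154 long axis deg 2.6 z5/50/95 [36. 41. 45.]
all [216. 173.] 330 ctr mm 579.2 330.5 sz 58 39 long axis deg -76.8 z5/50/95 [19. 24. 27.]
top [216. 173.] 330 ctr mm 579.2 330.5 sz 58 39 long axis deg -76.8 z5/50/95 [21. 24. 27.]
all [242. 233.] 336 ctr mm 422.5 255.7 sz 58 38 long axis deg 7.3 z5/50/95 [21. 24. 27.]
top [242. 233.] 336 ctr mm 422.5 255.7 sz 58 38 long axis deg 7.3 z5/50/95 [21. 24. 27.]
```

Call:
step_arm(
  xyz=[
    [0,-0.2,0],
    [0,-0.4,0],
    [0,-0.6,0],
    [0,-0.8,0],
    [0,-0.88,0],
    [0,-0.88,0],
    [0,-0.88,0],
    [0,-0.88,0],
  ],
  yaw=[-0.01,-0.02,-0.03,-0.035,-0.035,-0.035,-0.035,-0.035],
  claw=[-1,-1,-1,-1,-1,-1,-1,-1],
)

```text
time_s: 20.87
tcp_pos: [0.5805, 0.326, 0.1473]
eef_rot: [180.0, 0.0, 15.1]
contact_force: [0.4, -0.2, 0.2]
gripper_width: 0.0876
gripper_force: 0.0
```

```bash
python3 -c "
from h import *
go((579.4,330.6,21,14.3))"
```

```text
t 20.9 at [580.5 326.  147.3] [180.    0.   15.1] w 87.6 F [ 0.4 -0.2  0.2] g 0.0
(579.4, 330.6, 21, 14.3) -> [0.0009, -0.0236, 0.6314] yaw 0.0024
```

Call:
step_arm(
  xyz=[
    [0,-0.023,0.15],
    [0,-0.023,0.3],
    [0,-0.023,0.45],
    [0,-0.023,0.56],
    [0,-0.023,0.61],
    [0,-0.023,0.635],
    [0,-0.023,0.635],
    [0,-0.023,0.635],
    [0,-0.023,0.635],
    [0,-0.023,0.635],
    [0,-0.023,0.635],
    [0,-0.023,0.635],
    [0,-0.023,0.635],
    [0,-0.023,0.635],
  ],
  yaw=[0.002,0.002,0.002,0.002,0.002,0.002,0.002,0.002,0.002,0.002,0.002,0.002,0.002,0.002],
  claw=[-1,-1,-1,-1,-1,-1,-1,1,1,1,1,1,1,1],
  grip_force=12,
)

```text
time_s: 22.03
tcp_pos: [0.5797, 0.3314, 0.021]
eef_rot: [-180.0, -0.1, 14.5]
contact_force: [-1.6, 0.5, 5.5]
gripper_width: 0.06
gripper_force: 12.0
```

Call:
step_arm(
  xyz=[
    [0,0,0],
    [0,0,0],
    [0,0,-0.1],
    [0,0,-0.25],
    [0,0,-0.4],
    [0,0,-0.55],
    [0,0,-0.68],
    [0,0,-0.68],
    [0,0,-0.68],
  ],
  yaw=[0,0,0,0,0,0,0,0,0],
  claw=[1,1,1,1,1,1,1,1,1],
)

```text
time_s: 22.78
tcp_pos: [0.58, 0.3317, 0.1581]
eef_rot: [-179.9, -0.2, 14.4]
contact_force: [0.2, -0.1, -1.3]
gripper_width: 0.0598
gripper_force: 12.0
```

```bash
python3 -c "
from h import *
t=H(8,0); print(t)
go((*t,155,2.5))"
```

```text
[ 563. -210.]
t 22.8 at [580.  331.7 158.1] [-179.9   -0.2   14.4] w 59.8 F [ 0.2 -0.1 -1.3] g 12.0
(np.float64(563.0), np.float64(-210.0), 155, 2.5) -> [-0.758, 2.6017, 0.0154] yaw 0.0332
```

Call:
step_arm(
  xyz=[
    [-0.04,0.13,0],
    [-0.09,0.3,0],
    [-0.15,0.5,0],
    [-0.21,0.7,0],
    [-0.253,0.867,0],
  ],
  yaw=[0,0,0,0,0],
  claw=[1,1,1,1,1],
)

```text
time_s: 23.2
tcp_pos: [0.5719, 0.1479, 0.1545]
eef_rot: [180.0, 0.2, 14.4]
contact_force: [0.7, 0.5, -0.5]
gripper_width: 0.0598
gripper_force: 12.0
```

Call:
step_arm(
  xyz=[
    [-0.06,0.2,0],
    [-0.12,0.4,0],
    [-0.18,0.6,0],
    [-0.23,0.79,0],
    [-0.253,0.867,0],
  ],
  yaw=[0,0,0,0,0],
  claw=[1,1,1,1,1],
)

```text
time_s: 23.62
tcp_pos: [0.5661, -0.034, 0.1547]
eef_rot: [-180.0, 0.2, 14.3]
contact_force: [0.7, -0.1, -0.0]
gripper_width: 0.0601
gripper_force: 12.0
```

Call:
step_arm(
  xyz=[
    [-0.06,0.2,0],
    [-0.12,0.4,0],
    [-0.18,0.6,0],
    [-0.23,0.79,0],
    [-0.253,0.867,0],
    [-0.253,0.867,0],
    [-0.253,0.867,0],
    [-0.253,0.867,0],
    [-0.253,0.867,0],
  ],
  yaw=[0.01,0.02,0.033,0.033,0.033,0.033,0.033,0.033,0.033],
  claw=[1,1,1,1,1,1,1,1,1],
)

```text
time_s: 24.37
tcp_pos: [0.5619, -0.2097, 0.1556]
eef_rot: [-180.0, 0.1, 2.6]
contact_force: [0.0, 0.0, -0.2]
gripper_width: 0.0601
gripper_force: 12.0
```

```bash
python3 -c "
from h import *
t=H(8,0)
go((*t,39,2.5))"
```

```text
t 24.4 at [ 561.9 -209.7  155.6] [-1.8e+02  1.0e-01  2.6e+00] w 60.1 F [ 0.   0.  -0.2] g 12.0
(np.float64(563.0), np.float64(-210.0), 39, 2.5) -> [0.0052, 0.0018, 0.5828] yaw 0.0003
```

Call:
step_arm(
  xyz=[
    [0.002,0,0.1],
    [0.002,0,0.25],
    [0.002,0,0.36],
    [0.002,0,0.44],
    [0.002,0,0.49],
    [0.002,0,0.53],
    [0.002,0,0.555],
    [0.002,0,0.57],
    [0.002,0,0.58],
    [0.002,0,0.587],
    [0.002,0,0.587],
    [0.002,0,0.587],
    [0.002,0,0.587],
  ],
  yaw=[0,0,0,0,0,0,0,0,0,0,0,0,0],
  claw=[1,1,1,1,1,1,1,1,1,1,1,1,1],
)

```text
time_s: 25.45
tcp_pos: [0.5632, -0.2106, 0.0399]
eef_rot: [180.0, -0.1, 2.6]
contact_force: [-2.6, 2.1, 6.4]
gripper_width: 0.0601
gripper_force: 12.0
```

Call:
step_arm(
  xyz=[
    [0,0,0],
    [0,0,0],
    [0,0,0],
    [0,0,0],
    [0,0,-0.05],
    [0,0,-0.2],
    [0,0,-0.4],
    [0,0,-0.58],
    [0,0,-0.58],
  ],
  yaw=[0,0,0,0,0,0,0,0,0],
  claw=[-0.62,-0.62,-0.62,-0.62,-0.62,-0.62,-0.62,-0.62,-0.62],
)

```text
time_s: 26.2
tcp_pos: [0.5667, -0.2116, 0.1636]
eef_rot: [179.8, -0.7, 2.7]
contact_force: [1.4, 0.1, 1.3]
gripper_width: 0.0709
gripper_force: 0.0
```

```bash
python3 -c "
from h import *
go((422.4,255.7,150,7.5))"
```

```text
t 26.2 at [ 566.7 -211.6  163.6] [179.8  -0.7   2.7] w 70.9 F [1.4 0.1 1.3] g 0.0
(422.4, 255.7, 150, 7.5) -> [-0.6124, -2.3673, 0.0679] yaw -0.0135
```

Call:
step_arm(
  xyz=[
    [-0.05,-0.2,0.02],
    [-0.1,-0.4,0.02],
    [-0.15,-0.6,0.02],
    [-0.2,-0.79,0.02],
    [-0.206,-0.79,0.02],
  ],
  yaw=[0,0,0,0,0],
  claw=[-0.74,-0.74,-0.74,-0.74,-0.74],
)

```text
time_s: 26.62
tcp_pos: [0.513, -0.0501, 0.1518]
eef_rot: [-179.9, -0.1, 2.8]
contact_force: [-0.5, -0.4, -0.2]
gripper_width: 0.076
gripper_force: 0.0
```

Call:
step_arm(
  xyz=[
    [-0.05,-0.2,0.02],
    [-0.1,-0.4,0.02],
    [-0.15,-0.6,0.02],
    [-0.2,-0.79,0.02],
    [-0.206,-0.79,0.02],
  ],
  yaw=[0,0,0,0,0],
  claw=[-0.74,-0.74,-0.74,-0.74,-0.74],
)

```text
time_s: 27.03
tcp_pos: [0.4655, 0.1064, 0.1479]
eef_rot: [-179.9, -0.1, 2.8]
contact_force: [1.0, -0.9, 0.2]
gripper_width: 0.0766
gripper_force: 0.0
```

```bash
python3 -c "
from h import *
go((421.6,261.6,150,-82.2)); print(ray('top',252.5,254,0),ray('top',302.5,266.5,0)); p,d=snap('top','t6.png'); from m import *
blue(p,d)"
```

```text
t 27.0 at [465.5 106.4 147.9] [-1.799e+02 -1.000e-01  2.800e+00] w 76.6 F [ 1.  -0.9  0.2] g 0.0
(421.6, 261.6, 150, -82.2) -> [-0.1806, -0.7859, -0.0105] yaw 0.2362
[0.36807806 0.23025506 0.        ] [0.33584488 0.0995399  0.        ]
all [422. 186.] 3825 ctr mm 544.7 -210.5 sz 196 154 long axis deg 2.9 z5/50/95 [13. 17. 44.]
top [422. 186.] 3825 ctr mm 541.1 -210.2 sz 189 154 long axis deg 2.6 z5/50/95 [37. 42. 46.]
```

Call:
step_arm(
  xyz=[
    [-0.04,-0.18,0],
    [-0.09,-0.36,0],
    [-0.13,-0.54,0],
    [-0.17,-0.7,0],
    [-0.18,-0.786,0],
    [-0.18,-0.786,0],
    [-0.18,-0.786,0],
    [-0.18,-0.786,0],
    [-0.18,-0.786,0],
    [-0.18,-0.786,0],
    [-0.18,-0.786,0],
    [-0.18,-0.786,0],
    [-0.18,-0.786,0],
    [-0.18,-0.786,0],
    [-0.18,-0.786,0],
  ],
  yaw=[0.019,0.038,0.057,0.076,0.095,0.114,0.133,0.152,0.171,0.19,0.209,0.228,0.236,0.236,0.236],
  claw=[-0.74,-0.74,-0.74,-0.74,-0.74,-0.74,-0.74,-0.74,-0.74,-0.74,-0.74,-0.74,-0.74,-0.74,-0.74],
)

```text
time_s: 28.33
tcp_pos: [0.4235, 0.2563, 0.147]
eef_rot: [-180.0, 0.0, -82.3]
contact_force: [0.3, -0.3, 0.3]
gripper_width: 0.0764
gripper_force: 0.0
```

```bash
python3 -c "
from h import *
go((421.6,261.6,20.5,-82.2)); p,d=snap('scene','s6.png'); cv2.imwrite('pics/s6c.png',cv2.resize(p[150:350,300:500],None,fx=3,fy=3))"
```

```text
t 28.3 at [423.5 256.3 147. ] [-180.     0.   -82.3] w 76.4 F [ 0.3 -0.3  0.3] g 0.0
(421.6, 261.6, 20.5, -82.2) -> [-0.0275, 0.0061, 0.6327] yaw -0.0003
```

View pics/s6c.png

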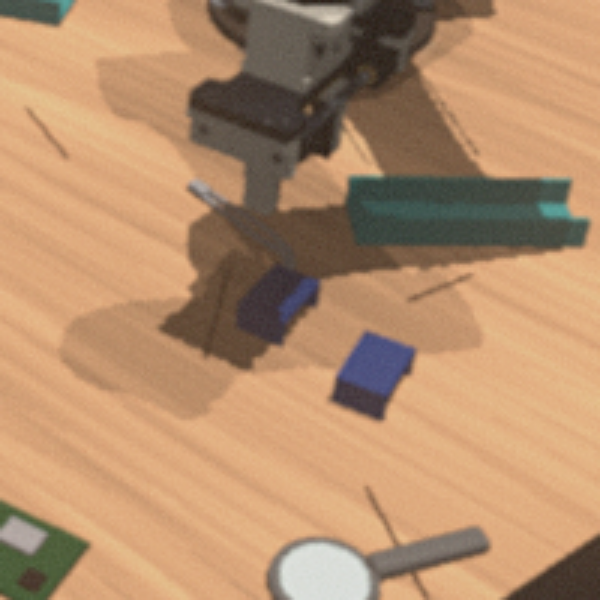

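The crop shows the short channel at (280,300), partly in the gripper's shadow, with the tweezers' tip at (290,255) close behind it. My 6 mm offset keeps the rear finger clear of that tip.

Call:
step_arm(
  xyz=[
    [-0.0275,0.006,0.1],
    [-0.0275,0.006,0.25],
    [-0.0275,0.006,0.4],
    [-0.0275,0.006,0.53],
    [-0.0275,0.006,0.6],
    [-0.0275,0.006,0.634],
    [-0.0275,0.006,0.634],
    [-0.0275,0.006,0.634],
    [-0.0275,0.006,0.634],
    [-0.0275,0.006,0.634],
    [-0.0275,0.006,0.634],
    [-0.0275,0.006,0.634],
    [-0.0275,0.006,0.634],
    [-0.0275,0.006,0.634],
  ],
  yaw=[0,0,0,0,0,0,0,0,0,0,0,0,0,0],
  claw=[-0.74,-0.74,-0.74,-0.74,-0.74,-0.74,-0.74,1,1,1,1,1,1,1],
  grip_force=12,
)

```text
time_s: 29.55
tcp_pos: [0.4218, 0.2629, 0.0211]
eef_rot: [-179.9, 0.1, -82.4]
contact_force: [-1.8, -0.0, 7.6]
gripper_width: 0.06
gripper_force: 12.0
```

Call:
step_arm(
  xyz=[
    [0,0,0],
    [0,0,0],
    [0,0,-0.1],
    [0,0,-0.25],
    [0,0,-0.4],
    [0,0,-0.55],
    [0,0,-0.68],
    [0,0,-0.68],
    [0,0,-0.68],
  ],
  yaw=[0,0,0,0,0,0,0,0,0],
  claw=[1,1,1,1,1,1,1,1,1],
)

```text
time_s: 30.3
tcp_pos: [0.4217, 0.2629, 0.1579]
eef_rot: [-179.8, 0.2, -82.4]
contact_force: [-0.8, 0.1, -1.8]
gripper_width: 0.0598
gripper_force: 12.0
```

```bash
python3 -c "
from h import *
t=H(-43,0); print(t)
go((*t,155,2.5))"
```

```text
[ 512.  -212.2]
t 30.3 at [421.7 262.9 157.9] [-179.8    0.2  -82.4] w 59.8 F [-0.8  0.1 -1.8] g 12.0
(np.float64(512.0), np.float64(-212.2), 155, 2.5) -> [2.4146, -0.133, 0.0147] yaw -0.2358
```

Call:
step_arm(
  xyz=[
    [0.13,-0.01,0],
    [0.3,-0.02,0],
    [0.5,-0.03,0],
    [0.7,-0.04,0],
    [0.805,-0.044,0],
  ],
  yaw=[0,0,0,0,0],
  claw=[1,1,1,1,1],
)

```text
time_s: 30.72
tcp_pos: [0.45, 0.1004, 0.1548]
eef_rot: [179.9, -0.1, -82.4]
contact_force: [0.6, 0.4, 0.5]
gripper_width: 0.0597
gripper_force: 12.0
```

Call:
step_arm(
  xyz=[
    [0.2,-0.01,0],
    [0.4,-0.02,0],
    [0.6,-0.03,0],
    [0.75,-0.04,0],
    [0.805,-0.044,0],
  ],
  yaw=[0,0,0,0,0],
  claw=[1,1,1,1,1],
)

```text
time_s: 31.13
tcp_pos: [0.4805, -0.0579, 0.1548]
eef_rot: [179.9, -0.0, -82.5]
contact_force: [-0.7, 0.5, -0.6]
gripper_width: 0.0599
gripper_force: 12.0
```

Call:
step_arm(
  xyz=[
    [0.1,-0.01,0],
    [0.2,-0.01,0],
    [0.3,-0.02,0],
    [0.4,-0.02,0],
    [0.5,-0.03,0],
    [0.6,-0.03,0],
    [0.7,-0.04,0],
    [0.805,-0.044,0],
    [0.805,-0.044,0],
    [0.805,-0.044,0],
    [0.805,-0.044,0],
    [0.805,-0.044,0],
    [0.805,-0.044,0],
    [0.805,-0.044,0],
    [0.805,-0.044,0],
    [0.805,-0.044,0],
  ],
  yaw=[-0.019,-0.038,-0.057,-0.076,-0.095,-0.114,-0.133,-0.152,-0.171,-0.19,-0.209,-0.228,-0.236,-0.236,-0.236,-0.236],
  claw=[1,1,1,1,1,1,1,1,1,1,1,1,1,1,1,1],
)

```text
time_s: 32.47
tcp_pos: [0.511, -0.2129, 0.1554]
eef_rot: [-180.0, 0.1, 2.5]
contact_force: [0.1, -0.3, -0.5]
gripper_width: 0.0598
gripper_force: 12.0
```

```bash
python3 -c "
from h import *
t=H(-44,0)
go((*t,39,2.5))"
```

```text
t 32.5 at [ 511.  -212.9  155.4] [-1.8e+02  1.0e-01  2.5e+00] w 59.8 F [ 0.1 -0.3 -0.5] g 12.0
(np.float64(511.0), np.float64(-212.2), 39, 2.5) -> [0.0001, -0.0033, 0.582] yaw -0.0001
```

Call:
step_arm(
  xyz=[
    [-0.005,-0.006,0.1],
    [-0.005,-0.006,0.25],
    [-0.005,-0.006,0.36],
    [-0.005,-0.006,0.44],
    [-0.005,-0.006,0.49],
    [-0.005,-0.006,0.53],
    [-0.005,-0.006,0.555],
    [-0.005,-0.006,0.57],
    [-0.005,-0.006,0.58],
    [-0.005,-0.006,0.587],
    [-0.005,-0.006,0.587],
    [-0.005,-0.006,0.587],
    [-0.005,-0.006,0.587],
  ],
  yaw=[0,0,0,0,0,0,0,0,0,0,0,0,0],
  claw=[1,1,1,1,1,1,1,1,1,1,1,1,1],
)

```text
time_s: 33.55
tcp_pos: [0.5108, -0.212, 0.0399]
eef_rot: [180.0, -0.1, 2.6]
contact_force: [-1.8, 2.1, 5.6]
gripper_width: 0.0596
gripper_force: 12.0
```

Call:
step_arm(
  xyz=[
    [0,0,0],
    [0,0,0],
    [0,0,0],
    [0,0,0],
    [0,0,-0.05],
    [0,0,-0.2],
    [0,0,-0.4],
    [0,0,-0.58],
    [0,0,-0.58],
  ],
  yaw=[0,0,0,0,0,0,0,0,0],
  claw=[-0.62,-0.62,-0.62,-0.62,-0.62,-0.62,-0.62,-0.62,-0.62],
)

```text
time_s: 34.3
tcp_pos: [0.5143, -0.213, 0.163]
eef_rot: [179.8, -0.7, 2.7]
contact_force: [1.0, -0.1, 0.7]
gripper_width: 0.0711
gripper_force: 0.0
```

```bash
python3 -c "
from h import *
go((438.2,354.1,150,-76.2))"
```

```text
t 34.3 at [ 514.3 -213.   163. ] [179.8  -0.7   2.7] w 71.1 F [ 1.  -0.1  0.7] g 0.0
(438.2, 354.1, 150, -76.2) -> [-0.2487, -2.8499, 0.0648] yaw 0.219
```

Call:
step_arm(
  xyz=[
    [-0.02,-0.2,0.02],
    [-0.04,-0.4,0.02],
    [-0.06,-0.6,0.02],
    [-0.08,-0.8,0.02],
    [-0.083,-0.95,0.02],
    [-0.083,-0.95,0.02],
  ],
  yaw=[0,0,0,0,0,0],
  claw=[-1,-1,-1,-1,-1,-1],
)

```text
time_s: 34.8
tcp_pos: [0.4852, -0.019, 0.1517]
eef_rot: [-180.0, -0.1, 2.8]
contact_force: [-1.4, -0.5, 0.2]
gripper_width: 0.0875
gripper_force: 0.0
```

Call:
step_arm(
  xyz=[
    [-0.02,-0.2,0.02],
    [-0.04,-0.4,0.02],
    [-0.06,-0.6,0.02],
    [-0.08,-0.8,0.02],
    [-0.083,-0.95,0.02],
    [-0.083,-0.95,0.02],
  ],
  yaw=[0,0,0,0,0,0],
  claw=[-1,-1,-1,-1,-1,-1],
)

```text
time_s: 35.3
tcp_pos: [0.4606, 0.1707, 0.1476]
eef_rot: [-179.9, -0.1, 2.8]
contact_force: [0.9, -0.2, -0.2]
gripper_width: 0.0877
gripper_force: 0.0
```

Call:
step_arm(
  xyz=[
    [-0.02,-0.2,0.02],
    [-0.04,-0.4,0.02],
    [-0.06,-0.6,0.02],
    [-0.08,-0.8,0.02],
    [-0.083,-0.95,0.02],
    [-0.083,-0.95,0.02],
    [-0.083,-0.95,0.02],
    [-0.083,-0.95,0.02],
    [-0.083,-0.95,0.02],
    [-0.083,-0.95,0.02],
    [-0.083,-0.95,0.02],
    [-0.083,-0.95,0.02],
    [-0.083,-0.95,0.02],
    [-0.083,-0.95,0.02],
    [-0.083,-0.95,0.02],
  ],
  yaw=[0.019,0.038,0.057,0.076,0.095,0.114,0.133,0.152,0.171,0.19,0.209,0.219,0.219,0.219,0.219],
  claw=[-1,-1,-1,-1,-1,-1,-1,-1,-1,-1,-1,-1,-1,-1,-1],
)

```text
time_s: 36.55
tcp_pos: [0.4352, 0.3551, 0.1428]
eef_rot: [-180.0, 0.0, -76.2]
contact_force: [-0.4, -0.7, -0.3]
gripper_width: 0.0873
gripper_force: 0.0
```

```bash
python3 -c "
from h import *
go((438.2,354.1,21,-76.2)); p,d=snap('top','t7.png');s,_=snap('scene','s7.png'); from m import *
blue(p,d)
a=cv2.resize(p[130:265,375:470],None,fx=4.2,fy=4.2); b=cv2.resize(s[200:350,320:460],None,fx=2.8,fy=2.8)
h=567; b=b[:h]; c=np.zeros((h,a.shape[1]+b.shape[1],3),np.uint8); c[:a.shape[0],:a.shape[1]]=a; c[:b.shape[0],a.shape[1]:]=b; cv2.imwrite('pics/c7.png',c)"
```

```text
t 36.5 at [435.2 355.1 142.8] [-180.     0.   -76.2] w 87.3 F [-0.4 -0.7 -0.3] g 0.0
(438.2, 354.1, 21, -76.2) -> [0.0084, -0.0136, 0.6092] yaw 0.0001
all [422. 187.] 3984 ctr mm 544.9 -212.9 sz 196 159 long axis deg 2.7 z5/50/95 [13. 18. 45.]
top [422. 187.] 3984 ctr mm 541.9 -210.3 sz 188 154 long axis deg 2.5 z5/50/95 [38. 43. 46.]
all [204. 226.] 319 ctr mm 426.7 344.3 sz 87 49 long axis deg 22.7 z5/50/95 [21. 24. 28.]
top [204. 226.] 319 ctr mm 426.7 344.3 sz 87 49 long axis deg 22.7 z5/50/95 [21. 24. 28.]
```

View pics/c7.png

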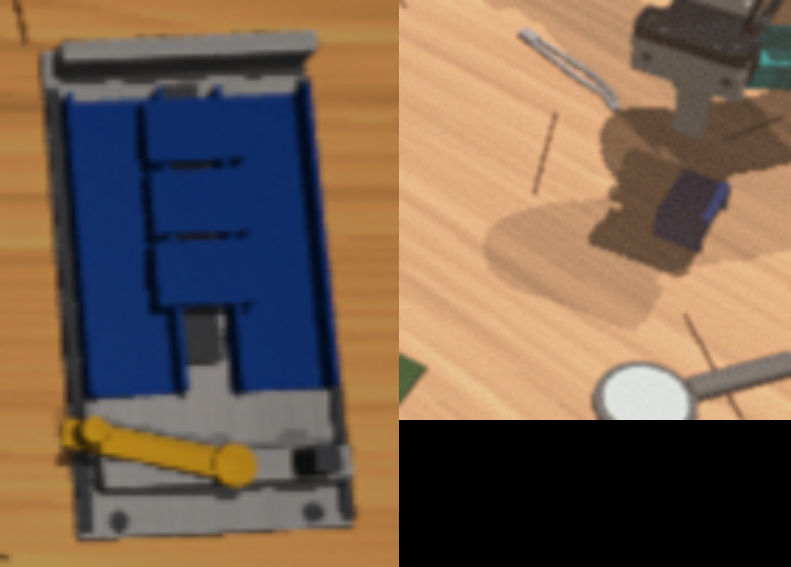

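The left half shows three short channels seated in a row across the rails, at rows 130, 195 and 270 of the crop, with room behind them for the fourth. That one lies under the gripper at (690,210) in the right half.

Call:
step_arm(
  xyz=[
    [0.006,-0.013,0.1],
    [0.006,-0.013,0.25],
    [0.006,-0.013,0.4],
    [0.006,-0.013,0.52],
    [0.006,-0.013,0.58],
    [0.006,-0.013,0.612],
    [0.006,-0.013,0.612],
    [0.006,-0.013,0.612],
    [0.006,-0.013,0.612],
    [0.006,-0.013,0.612],
    [0.006,-0.013,0.612],
    [0.006,-0.013,0.612],
    [0.006,-0.013,0.612],
    [0.006,-0.013,0.612],
  ],
  yaw=[0,0,0,0,0,0,0,0,0,0,0,0,0,0],
  claw=[-1,-1,-1,-1,-1,-1,-1,1,1,1,1,1,1,1],
  grip_force=12,
)

```text
time_s: 37.82
tcp_pos: [0.438, 0.355, 0.0209]
eef_rot: [-180.0, 0.0, -76.3]
contact_force: [-1.6, -1.3, 6.2]
gripper_width: 0.0598
gripper_force: 12.0
```

Call:
step_arm(
  xyz=[
    [0,0,0],
    [0,0,0],
    [0,0,-0.1],
    [0,0,-0.25],
    [0,0,-0.4],
    [0,0,-0.55],
    [0,0,-0.68],
    [0,0,-0.68],
    [0,0,-0.68],
  ],
  yaw=[0,0,0,0,0,0,0,0,0],
  claw=[1,1,1,1,1,1,1,1,1],
)

```text
time_s: 38.57
tcp_pos: [0.4382, 0.3555, 0.1579]
eef_rot: [-179.8, 0.2, -76.3]
contact_force: [-0.0, -0.7, -0.8]
gripper_width: 0.0599
gripper_force: 12.0
```

```bash
python3 -c "
from h import *
t=H(-82,0); print(t)
go((*t,155,2.5))"
```

```text
[ 473.1 -213.9]
t 38.6 at [438.2 355.5 157.9] [-179.8    0.2  -76.3] w 59.9 F [-0.  -0.7 -0.8] g 12.0
(np.float64(473.1), np.float64(-213.9), 155, 2.5) -> [2.807, 0.5062, 0.0147] yaw -0.2188
```

Call:
step_arm(
  xyz=[
    [0.13,0.02,0],
    [0.3,0.05,0],
    [0.5,0.09,0],
    [0.7,0.13,0],
    [0.88,0.16,0],
    [0.936,0.169,0],
  ],
  yaw=[0,0,0,0,0,0],
  claw=[1,1,1,1,1,1],
)

```text
time_s: 39.07
tcp_pos: [0.4475, 0.1603, 0.1547]
eef_rot: [179.8, -0.1, -76.4]
contact_force: [1.1, 0.4, 0.0]
gripper_width: 0.0603
gripper_force: 12.0
```

Call:
step_arm(
  xyz=[
    [0.2,0.04,0],
    [0.4,0.07,0],
    [0.6,0.11,0],
    [0.8,0.14,0],
    [0.936,0.169,0],
  ],
  yaw=[0,0,0,0,0],
  claw=[1,1,1,1,1],
)

```text
time_s: 39.48
tcp_pos: [0.4599, -0.0277, 0.1551]
eef_rot: [179.9, -0.0, -76.3]
contact_force: [0.6, 1.2, -0.9]
gripper_width: 0.06
gripper_force: 12.0
```

Call:
step_arm(
  xyz=[
    [0.1,0.02,0],
    [0.2,0.04,0],
    [0.3,0.06,0],
    [0.4,0.08,0],
    [0.5,0.1,0],
    [0.6,0.12,0],
    [0.7,0.14,0],
    [0.8,0.15,0],
    [0.936,0.169,0],
    [0.936,0.169,0],
    [0.936,0.169,0],
    [0.936,0.169,0],
    [0.936,0.169,0],
    [0.936,0.169,0],
    [0.936,0.169,0],
    [0.936,0.169,0],
  ],
  yaw=[-0.019,-0.038,-0.057,-0.076,-0.095,-0.114,-0.133,-0.152,-0.171,-0.19,-0.209,-0.219,-0.219,-0.219,-0.219,-0.219],
  claw=[1,1,1,1,1,1,1,1,1,1,1,1,1,1,1,1],
)

```text
time_s: 40.82
tcp_pos: [0.4724, -0.2147, 0.1558]
eef_rot: [-180.0, 0.0, 2.5]
contact_force: [0.5, 0.8, -1.3]
gripper_width: 0.0602
gripper_force: 12.0
```

```bash
python3 -c "
from h import *
t=H(-82,0)
go((*t,39,2.5))"
```

```text
t 40.8 at [ 472.4 -214.7  155.8] [-180.     0.     2.5] w 60.2 F [ 0.5  0.8 -1.3] g 12.0
(np.float64(473.1), np.float64(-213.9), 39, 2.5) -> [0.0036, -0.0039, 0.5841] yaw -0.0
```

Call:
step_arm(
  xyz=[
    [0.004,-0.006,0.1],
    [0.004,-0.006,0.25],
    [0.004,-0.006,0.36],
    [0.004,-0.006,0.44],
    [0.004,-0.006,0.49],
    [0.004,-0.006,0.53],
    [0.004,-0.006,0.555],
    [0.004,-0.006,0.57],
    [0.004,-0.006,0.58],
    [0.004,-0.006,0.588],
    [0.004,-0.006,0.588],
    [0.004,-0.006,0.588],
    [0.004,-0.006,0.588],
  ],
  yaw=[0,0,0,0,0,0,0,0,0,0,0,0,0],
  claw=[1,1,1,1,1,1,1,1,1,1,1,1,1],
)

```text
time_s: 41.9
tcp_pos: [0.4739, -0.2138, 0.0395]
eef_rot: [180.0, -0.1, 2.6]
contact_force: [-0.9, 0.7, 7.0]
gripper_width: 0.06
gripper_force: 12.0
```

Call:
step_arm(
  xyz=[
    [0,0,0],
    [0,0,0],
    [0,0,0],
    [0,0,0],
    [0,0,-0.05],
    [0,0,-0.2],
    [0,0,-0.4],
    [0,0,-0.58],
    [0,0,-0.7],
    [0.3,-0.8,-0.7],
    [0.6,-0.9,-0.7],
    [0.7,-0.9,-0.7],
    [0.7,-0.9,-0.7],
  ],
  yaw=[0,0,0,0,0,0,0,0,0,0,0,0,0],
  claw=[-0.62,-0.62,-0.62,-0.62,-0.62,-0.62,-0.62,-0.62,-0.62,-0.62,-0.62,-0.62,-0.62],
)

```text
time_s: 42.98
tcp_pos: [0.5643, -0.0748, 0.1802]
eef_rot: [-180.0, -0.1, 2.5]
contact_force: [0.4, -0.9, 0.2]
gripper_width: 0.0709
gripper_force: 0.0
```

```bash
python3 -c "
from h import *
go((401,-257,150,2.5)); p,d=snap('top','t8.png');s,_=snap('scene','s8.png'); X=cloud('top',d)
for x in (54,8,-37,-80):
    q=[]
    for y in (-20,0,20):
        c=cams.calibration('top'); T=np.array(c['camera_from_world']);K=np.array(c['mtx'])
        a=T@np.r_[np.r_[H(x,y),44]/1000,1]; u,v=(K@a[:3]/a[2])[:2]; r=X[int(round(v))-1:int(round(v))+2,int(round(u))-1:int(round(u))+2,2]; q.append(round(np.median(r)*1000,1))
    print(x,q)
a=cv2.resize(p[130:265,375:470],None,fx=4.2,fy=4.2); b=cv2.resize(s[140:240,160:310],None,fx=2.6,fy=2.6)
c=np.zeros((567,a.shape[1]+b.shape[1],3),np.uint8); c[:,:a.shape[1]]=a; c[:b.shape[0],a.shape[1]:]=b; cv2.imwrite('pics/c8.png',c)"
```

```text
t 43.0 at [564.3 -74.8 180.2] [-1.8e+02 -1.0e-01  2.5e+00] w 70.9 F [ 0.4 -0.9  0.2] g 0.0
(401, -257, 150, 2.5) -> [-0.8559, 0.8743, 0.1512] yaw 0.0001
54 [np.float64(273.6), np.float64(273.2), np.float64(274.8)]
8 [np.float64(44.1), np.float64(42.9), np.float64(42.8)]
-37 [np.float64(43.5), np.float64(42.7), np.float64(42.9)]
-80 [np.float64(44.5), np.float64(43.1), np.float64(43.0)]
```

View pics/c8.png

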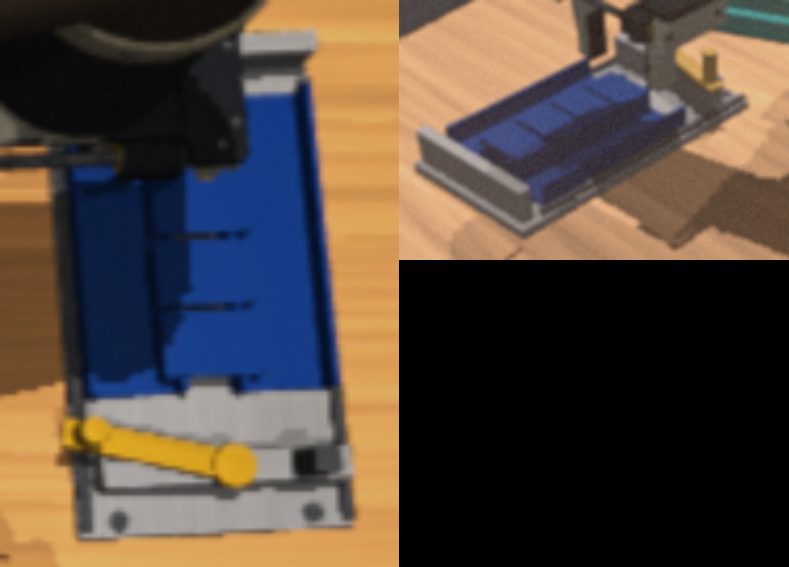

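All four short channels show as level and in a row in the scene part; the top crop's front cap at about (190,100) is hidden by the arm. Measured web tops are 43–44 mm, against 44 expected. Now the jaw post: I grip it along x.

```bash
python3 -c "
from h import *
print(H(-158,-45),H(-158,0))
go((*H(-158,-45),150,-87.5))"
```

```text
[ 399.1 -262.1] [ 397.2 -217.2]
t 43.1 at [567.1 -72.5 179.3] [ 1.8e+02 -1.0e-01  2.8e+00] w 70.8 F [-1.  -0.7  0.3] g 0.0
(np.float64(399.1), np.float64(-262.1), 150, -87.5) -> [-0.885, 0.9058, 0.1465] yaw -0.2492
```

Call:
step_arm(
  xyz=[
    [-0.1,0.1,0.05],
    [-0.2,0.2,0.05],
    [-0.3,0.3,0.1],
    [-0.4,0.4,0.1],
    [-0.5,0.5,0.15],
    [-0.6,0.6,0.15],
    [-0.7,0.7,0.15],
    [-0.8,0.8,0.15],
    [-0.866,0.899,0.15],
    [-0.866,0.899,0.15],
    [-0.866,0.899,0.15],
    [-0.866,0.899,0.15],
    [-0.866,0.899,0.15],
    [-0.866,0.899,0.15],
    [-0.866,0.899,0.15],
    [-0.866,0.899,0.15],
  ],
  yaw=[0.019,0.038,0.057,0.076,0.095,0.114,0.133,0.152,0.171,0.19,0.209,0.228,0.247,0.25,0.25,0.25],
  claw=[-0.1,-0.1,-0.1,-0.1,-0.1,-0.1,-0.1,-0.1,-0.1,-0.1,-0.1,-0.1,-0.1,-0.1,-0.1,-0.1],
)

```text
time_s: 44.42
tcp_pos: [0.3986, -0.2636, 0.1489]
eef_rot: [-180.0, -0.0, -87.2]
contact_force: [0.0, -0.4, -0.3]
gripper_width: 0.0482
gripper_force: 0.0
```

```bash
python3 -c "
from h import *
go((*H(-158,-45),73,-87.5)); p,d=snap('top','t9.png'); X=cloud('top',d)
a=cv2.resize(p[130:265,375:470],None,fx=4.2,fy=4.2); s,_=snap('scene','s9.png')
b=cv2.resize(s[140:240,180:310],None,fx=3,fy=3);c=np.zeros((567,a.shape[1]+b.shape[1],3),np.uint8); c[:,:a.shape[1]]=a; c[:b.shape[0],a.shape[1]:]=b; cv2.imwrite('pics/c9.png',c)"
```

```text
t 44.4 at [ 398.6 -263.6  148.9] [-180.    -0.   -87.2] w 48.2 F [ 0.  -0.4 -0.3] g 0.0
(np.float64(399.1), np.float64(-262.1), 73, -87.5) -> [-0.0072, -0.0028, 0.3793] yaw 0.0008
```

View pics/c9.png

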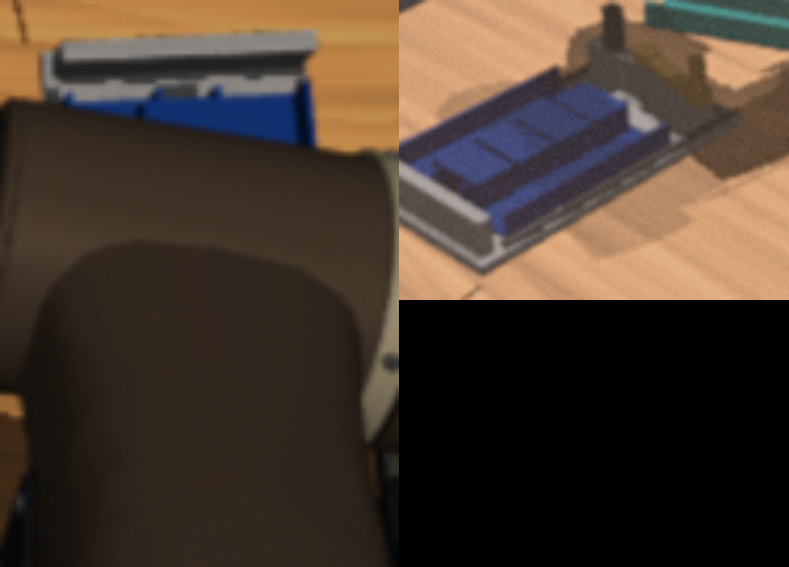

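The scene crop shows the post at (612,28) standing free behind the stack. I descend over it.

Call:
step_arm(
  xyz=[
    [-0.007,-0.003,0.08],
    [-0.007,-0.003,0.16],
    [-0.007,-0.003,0.24],
    [-0.007,-0.003,0.32],
    [-0.007,-0.003,0.375],
    [-0.007,-0.003,0.375],
    [-0.007,-0.003,0.375],
    [-0.007,-0.003,0.375],
    [-0.007,-0.003,0.375],
    [-0.007,-0.003,0.375],
    [-0.007,-0.003,0.375],
    [-0.007,-0.003,0.375],
    [-0.007,-0.003,0.375],
  ],
  yaw=[0,0,0,0,0,0,0,0,0,0,0,0,0],
  claw=[-0.1,-0.1,-0.1,-0.1,-0.1,-0.1,1,1,1,1,1,1,1],
  grip_force=15,
)

```text
time_s: 45.6
tcp_pos: [0.3995, -0.2622, 0.0741]
eef_rot: [-179.9, -0.0, -87.4]
contact_force: [-0.4, 1.9, 3.7]
gripper_width: 0.0163
gripper_force: 15.0
```

```bash
python3 -c "
from h import *
go((*H(-108,-45),73,-87.5))"
```

```text
t 45.6 at [ 399.5 -262.2   74.1] [-179.9   -0.   -87.4] w 16.3 F [-0.4  1.9  3.7] g 15.0
(np.float64(449.1), np.float64(-260.0), 73, -87.5) -> [0.0001, -0.248, 0.0054] yaw 0.0002
```

Call:
step_arm(
  xyz=[
    [0,-0.015,0],
    [0,-0.03,0],
    [0,-0.05,0],
    [0,-0.07,0],
    [0,-0.09,0],
    [0,-0.11,0],
    [0,-0.13,0],
    [0,-0.15,0],
    [0,-0.17,0],
    [0,-0.19,0],
    [0,-0.21,0],
    [0,-0.23,0],
    [0,-0.24,0],
    [0,-0.248,0],
    [0,-0.252,0],
    [0,-0.252,0],
    [0,-0.252,0],
    [0,-0.252,0],
  ],
  yaw=[0,0,0,0,0,0,0,0,0,0,0,0,0,0,0,0,0,0],
  claw=[1,1,1,1,1,1,1,1,1,1,1,1,1,1,1,1,1,1],
)

```text
time_s: 47.1
tcp_pos: [0.4482, -0.26, 0.074]
eef_rot: [179.9, 0.0, -87.4]
contact_force: [-6.6, 0.8, 9.3]
gripper_width: 0.0161
gripper_force: 15.0
```

Call:
step_arm(
  xyz=[
    [0,-0.005,0],
    [0,-0.01,0],
    [0,-0.015,0],
    [0,-0.015,0],
    [0,-0.015,0],
    [0,-0.015,0],
  ],
  yaw=[0,0,0,0,0,0],
  claw=[1,1,1,1,1,1],
)

```text
time_s: 47.6
tcp_pos: [0.4483, -0.26, 0.0739]
eef_rot: [179.6, 0.0, -87.5]
contact_force: [-14.3, -1.0, 18.2]
gripper_width: 0.0163
gripper_force: 15.0
```

Call:
step_arm(
  xyz=[
    [0,0.01,0],
    [0,0.015,0],
    [0,0.015,0],
    [0,0.015,0],
    [0,0.015,0],
    [0,0.015,-0.05],
    [0,0.015,-0.2],
    [0,0.015,-0.4],
    [0,0.015,-0.5],
    [0,0.015,-0.5],
  ],
  yaw=[0,0,0,0,0,0,0,0,0,0],
  claw=[1,-0.1,-0.1,-0.1,-0.1,-0.1,-0.1,-0.1,-0.1,-0.1],
)

```text
time_s: 48.43
tcp_pos: [0.4525, -0.2608, 0.1795]
eef_rot: [-179.5, -0.2, -87.4]
contact_force: [0.2, -0.1, 0.6]
gripper_width: 0.0481
gripper_force: 0.0
```

Call:
step_arm(
  xyz=[
    [0.1,-0.2,0],
    [0.2,-0.4,0],
    [0.3,-0.6,0],
    [0.3,-0.8,0],
    [0.3,-0.95,0],
    [0.3,-0.95,0],
    [0.3,-0.95,0],
  ],
  yaw=[0,0,0,0,0,0,0],
  claw=[-0.1,-0.1,-0.1,-0.1,-0.1,-0.1,-0.1],
)

```text
time_s: 49.02
tcp_pos: [0.6433, -0.3109, 0.1718]
eef_rot: [179.9, 0.0, -87.4]
contact_force: [-1.1, -0.2, -0.3]
gripper_width: 0.048
gripper_force: 0.0
```

```bash
python3 -c "
from h import *
go((449,-215,150,-87.5)); p,d=snap('top','t10.png'); X=cloud('top',d); s,_=snap('scene','s10.png')
a=cv2.resize(p[130:265,375:470],None,fx=4.2,fy=4.2)
b=cv2.resize(s[140:240,180:310],None,fx=3,fy=3);c=np.zeros((567,a.shape[1]+b.shape[1],3),np.uint8); c[:,:a.shape[1]]=a; c[:b.shape[0],a.shape[1]:]=b; cv2.imwrite('pics/c10.png',c)"
```

```text
t 49.0 at [ 643.3 -310.9  171.8] [179.9   0.  -87.4] w 48.0 F [-1.1 -0.2 -0.3] g 0.0
(449, -215, 150, -87.5) -> [-0.5232, 0.9486, 0.1092] yaw 0.0003
```

View pics/c10.png

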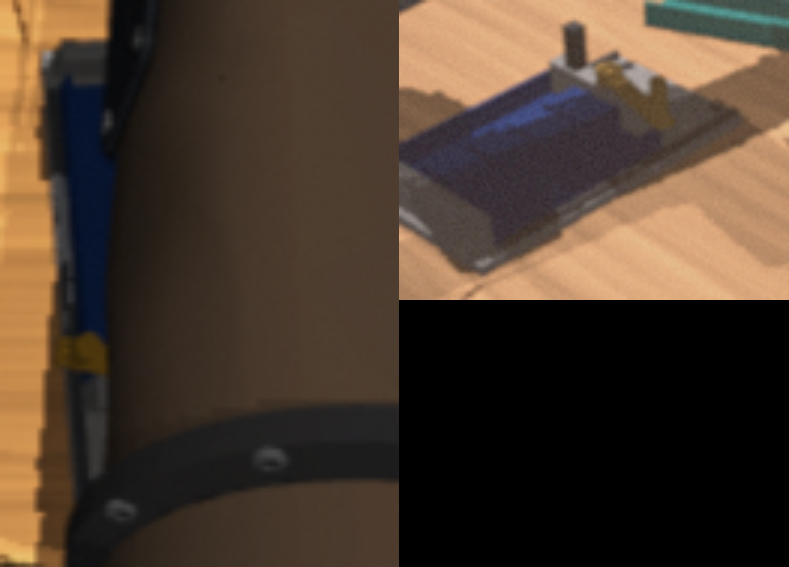

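The jaw bar is now tight against the rails: in the scene crop, post at (573,30), knob at (659,90). I check the knob and post positions by rays.

```bash
python3 -c "
from h import *
print('knob scene',ray('scene',266.8,166.5,.099)*1000,'post',ray('scene',180+173.5/3,140+24/3,.095)*1000,'exp',H(-108,-45),'pivot',H(-108,0))
K=lambda th:(447.2+90*np.cos(np.radians(th)),-215+90*np.sin(np.radians(th)))
print(K(77.3)); go((*K(77.3),150,-102.7),(530,-220,170,-102.7))"
```

```text
knob scene [ 462.075994   -127.12758907   99.        ] post [ 447.1870113 -262.4693517   95.       ] exp [ 449.1 -260. ] pivot [ 447.1 -215. ]
(np.float64(466.98615839175534), np.float64(-127.20189104487291))
t 49.1 at [ 641.6 -311.1  173.1] [179.9   0.  -87.4] w 48.5 F [-0.2  0.3 -0.2] g 0.0
(np.float64(466.98615839175534), np.float64(-127.20189104487291), 150, -102.7) -> [-0.9576, 0.8308, 0.1157] yaw 0.0424
(530, -220, 170, -102.7) -> [-0.48, 0.5369, 0.0157] yaw 0.0424
```

Call:
step_arm(
  xyz=[
    [-0.15,0.13,0],
    [-0.3,0.26,0],
    [-0.45,0.39,0],
    [-0.6,0.52,0.02],
    [-0.75,0.65,0.04],
    [-0.9,0.78,0.07],
    [-0.957,0.833,0.1],
    [-0.957,0.833,0.1],
    [-0.957,0.833,0.1],
    [-0.957,0.833,0.1],
  ],
  yaw=[0.01,0.02,0.03,0.042,0.042,0.042,0.042,0.042,0.042,0.042],
  claw=[-0.1,-0.1,-0.1,-0.1,-0.1,-0.1,-0.1,-0.1,-0.1,-0.1],
  grip_force=6,
)

```text
time_s: 49.95
tcp_pos: [0.4674, -0.1278, 0.1547]
eef_rot: [-179.9, 0.0, -102.5]
contact_force: [0.1, 0.5, -0.2]
gripper_width: 0.0483
gripper_force: 0.0
```

```bash
python3 -c "
from h import *
go((466,-127,83,-102.7)); s,_=snap('scene','s11.png'); cv2.imwrite('pics/c11.png',cv2.resize(s[100:240,170:330],None,fx=4,fy=4))"
```

```text
t 50.0 at [ 467.4 -127.8  154.7] [-179.9    0.  -102.5] w 48.3 F [ 0.1  0.5 -0.2] g 0.0
(466, -127, 83, -102.7) -> [-0.0024, 0.0074, 0.3583] yaw 0.0005
```

View pics/c11.png

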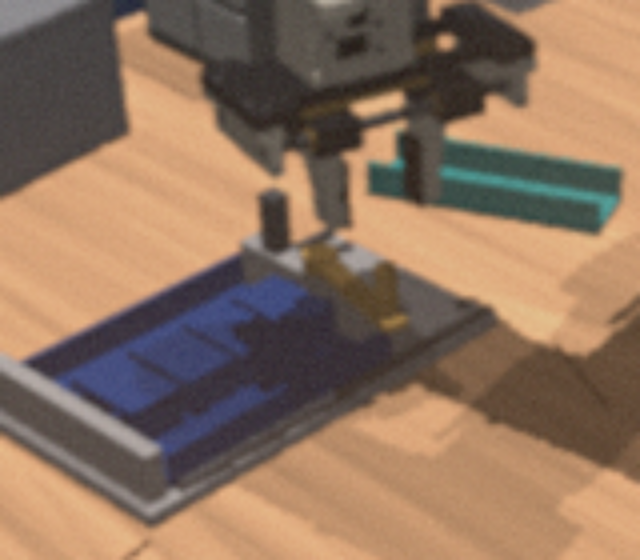

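The crop shows the open fingers at (330,200) and (425,180), above and either side of the knob at (390,280). The four short channels are seated and the jaw is home. I descend and close lightly.

Call:
step_arm(
  xyz=[
    [-0.002,0.006,0.08],
    [-0.002,0.006,0.16],
    [-0.002,0.006,0.24],
    [-0.002,0.006,0.32],
    [-0.002,0.006,0.355],
    [-0.002,0.006,0.355],
    [-0.002,0.006,0.355],
    [-0.002,0.006,0.355],
    [-0.002,0.006,0.355],
    [-0.002,0.006,0.355],
    [-0.002,0.006,0.355],
    [-0.002,0.006,0.355],
  ],
  yaw=[0,0,0,0,0,0,0,0,0,0,0,0],
  claw=[-0.1,-0.1,-0.1,-0.1,-0.1,-0.1,1,1,1,1,1,1],
  grip_force=6,
)

```text
time_s: 51.0
tcp_pos: [0.4661, -0.1268, 0.083]
eef_rot: [-180.0, 0.0, -102.6]
contact_force: [-0.5, 0.1, 1.2]
gripper_width: 0.0156
gripper_force: 6.0
```

```bash
python3 -c "
from h import *
K=lambda th:(447.2+90*np.cos(np.radians(th)),-215+90*np.sin(np.radians(th)))
go(*[(*map(lambda v:round(v,1),K(t)),84,t-180) for t in (77,70,63,56,49,42,35,28,21,14,7,2,0)])"
```

```text
t 51.0 at [ 466.1 -126.8   83. ] [-180.     0.  -102.6] w 15.6 F [-0.5  0.1  1.2] g 6.0
(np.float64(467.4), np.float64(-127.3), 84, -103) -> [0.0009, -0.0069, -0.0051] yaw 0.0012
(np.float64(478.0), np.float64(-130.4), 84, -110) -> [0.0045, -0.062, -0.0051] yaw 0.0207
(np.float64(488.1), np.float64(-134.8), 84, -117) -> [0.015, -0.1161, -0.0051] yaw 0.0401
(np.float64(497.5), np.float64(-140.4), 84, -124) -> [0.0321, -0.168, -0.0051] yaw 0.0596
(np.float64(506.2), np.float64(-147.1), 84, -131) -> [0.0554, -0.2178, -0.0051] yaw 0.079
(np.float64(514.1), np.float64(-154.8), 84, -138) -> [0.0844, -0.2647, -0.0051] yaw 0.0985
(np.float64(520.9), np.float64(-163.4), 84, -145) -> [0.119, -0.3072, -0.0051] yaw 0.1179
(np.float64(526.7), np.float64(-172.7), 84, -152) -> [0.1581, -0.3456, -0.0051] yaw 0.1373
(np.float64(531.2), np.float64(-182.7), 84, -159) -> [0.202, -0.3785, -0.0051] yaw 0.1568
(np.float64(534.5), np.float64(-193.2), 84, -166) -> [0.2496, -0.406, -0.0051] yaw 0.1762
(np.float64(536.5), np.float64(-204.0), 84, -173) -> [0.3002, -0.4275, -0.0051] yaw 0.1957
(np.float64(537.1), np.float64(-211.9), 84, -178) -> [0.3381, -0.439, -0.0051] yaw 0.2096
(np.float64(537.2), np.float64(-215.0), 84, -180) -> [0.3531, -0.4429, -0.0051] yaw 0.2151
```

Call:
step_arm(
  xyz=[
    [0.001,-0.03,0],
    [0.0045,-0.062,0],
    [0.009,-0.09,0],
    [0.015,-0.116,0],
    [0.023,-0.142,0],
    [0.032,-0.168,0],
    [0.055,-0.218,0],
    [0.084,-0.265,0],
    [0.119,-0.307,0],
    [0.158,-0.346,0],
    [0.202,-0.3785,0],
    [0.25,-0.406,0],
    [0.275,-0.417,0],
    [0.3,-0.4275,0],
    [0.319,-0.433,0],
    [0.338,-0.439,0],
    [0.345,-0.441,0],
    [0.345,-0.441,0],
    [0.345,-0.441,0],
  ],
  yaw=[0.01,0.02,0.03,0.04,0.05,0.06,0.079,0.098,0.118,0.137,0.157,0.176,0.186,0.196,0.203,0.21,0.21,0.21,0.21],
  claw=[1,1,1,1,1,1,1,1,1,1,1,1,1,1,1,1,1,1,1],
)

```text
time_s: 52.58
tcp_pos: [0.5376, -0.2124, 0.083]
eef_rot: [179.9, 0.1, -178.1]
contact_force: [1.0, 7.9, 2.2]
gripper_width: 0.016
gripper_force: 6.0
```

Call:
step_arm(
  xyz=[
    [0,0,0],
    [0,0,0],
    [0,0,0],
    [0,0,0],
    [0,0,-0.1],
    [0,0,-0.25],
    [0,0,-0.4],
    [0,0,-0.55],
    [0,0,-0.55],
  ],
  yaw=[0,0,0,0,0,0,0,0,0],
  claw=[-0.1,-0.1,-0.1,-0.1,-0.1,-0.1,-0.1,-0.1,-0.1],
)

```text
time_s: 53.33
tcp_pos: [0.54, -0.2145, 0.199]
eef_rot: [-179.8, 0.5, -178.1]
contact_force: [-0.2, -1.0, 0.8]
gripper_width: 0.048
gripper_force: 0.0
```

Call:
step_arm(
  xyz=[
    [0,0.2,0],
    [0,0.4,0],
    [0,0.6,0],
    [0,0.8,0],
    [0,1,0],
    [0,1,0],
  ],
  yaw=[0,0,0,0,0,0],
  claw=[-0.1,-0.1,-0.1,-0.1,-0.1,-0.1],
)

```text
time_s: 53.83
tcp_pos: [0.5307, -0.0085, 0.1927]
eef_rot: [180.0, 0.1, -177.9]
contact_force: [-0.6, -0.4, -0.4]
gripper_width: 0.0482
gripper_force: 0.0
```

Call:
step_arm(
  xyz=[
    [0,0.2,0],
    [0,0.4,0],
    [0,0.6,0],
    [0,0.8,0],
    [0,0.8,0],
    [0,0.8,0],
  ],
  yaw=[0,0,0,0,0,0],
  claw=[-0.1,-0.1,-0.1,-0.1,-0.1,-0.1],
)

```text
time_s: 54.33
tcp_pos: [0.5252, 0.1482, 0.1922]
eef_rot: [-180.0, -0.0, -178.0]
contact_force: [-0.1, -0.4, 0.2]
gripper_width: 0.0481
gripper_force: 0.0
```

```bash
python3 -c "
from h import *
go(); p,d=snap('top','t12.png'); X=cloud('top',d); s,_=snap('scene','s12.png')
a=cv2.resize(p[130:265,375:470],None,fx=4.2,fy=4.2)
b=cv2.resize(s[140:240,160:310],None,fx=2.6,fy=2.6);c=np.zeros((567,a.shape[1]+b.shape[1],3),np.uint8); c[:,:a.shape[1]]=a; c[:b.shape[0],a.shape[1]:]=b; cv2.imwrite('pics/c12.png',c)
from m import *
blue(p,d)
c=cams.calibration('top'); T=np.array(c['camera_from_world']);K=np.array(c['mtx'])
for x in (67,22,-23,-66):
    q=[]
    for y in (-24,-18,18,24):
        a=T@np.r_[np.r_[H(x,y),44]/1000,1]; u,v=(K@a[:3]/a[2])[:2]; q.append(round(float(np.median(X[int(round(v))-1:int(round(v))+2,int(round(u))-1:int(round(u))+2,2]))*1000,1))
    print(x,q)"
```

```text
t 54.3 at [525.2 148.2 192.2] [-180.   -0. -178.] w 48.1 F [-0.1 -0.4  0.2] g 0.0
all [421. 182.] 3760 ctr mm 554.2 -210.0 sz 201 153 long axis deg 2.6 z5/50/95 [13. 19. 45.]
top [421. 182.] 3760 ctr mm 551.0 -209.8 sz 194 153 long axis deg 2.5 z5/50/95 [38. 43. 46.]
67 [43.9, 42.3, 43.0, 44.1]
22 [42.4, 41.2, 43.1, 43.1]
-23 [42.9, 42.1, 42.8, 43.1]
-66 [41.9, 42.5, 43.3, 43.8]
```

View pics/c12.png

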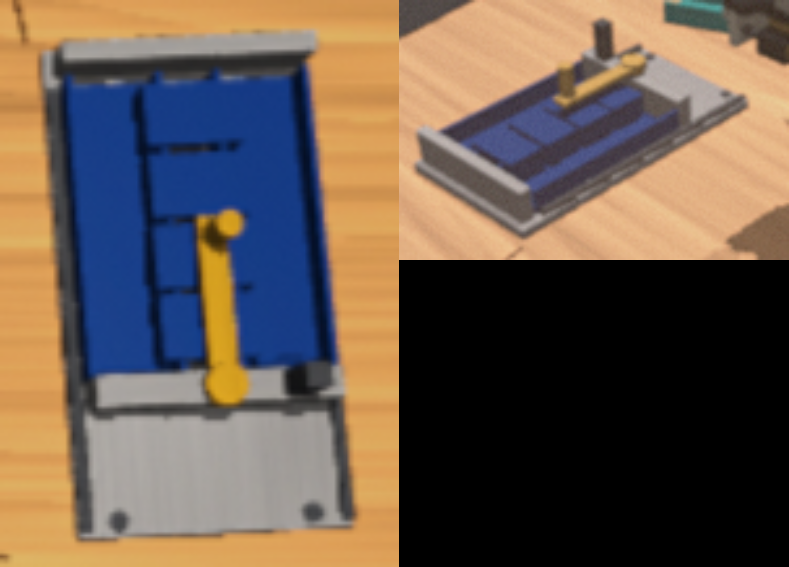

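The crop shows the jaw home at (220,385), the lever lying over the stack along holder x with its knob at (230,222), and all four short channels level. The arm is clear.

```bash
python3 -c "
from plant import job
print(job.close_job())"
```

```text
the job is handed in; nothing more can be done
None
```

The heat sink is built and the job is handed in: both rails and all four short channels are seated, the jaw is home and the lever is locked over the stack. The final pictures and measurements agree, but the hand-in returned no verdict.

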